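# Sort the setter's tools and clip the loupe away

### The arm

A 6-joint arm with a two-finger parallel gripper is mounted at the origin on a cart in front of the work surface, level with it; the furniture and walls round the work are solid. World frame = base frame: x ahead of the robot, y to its left, z up, the work surface at z = 0. Lengths are in m, angles in rad, forces in N, time in s.
With the tool pointing down it reaches from about 0.4 to 0.925 m from the base axis. Payload 3.4 kg.
Tool frame: the origin (TCP) lies at the very end of the fingers, on their centre line; the grasp point (between the pads) lies 19 mm behind it; z points along the fingers, y is the line along which they close (so a half turn about z gives the same grasp; the last joint's range is limited). The gripper opens to 85 mm and grips with 20 to 120 N. Pads are 22 mm wide; open, the fingers measure 114 mm over their backs; the gripper's body (76 mm by 85 mm) begins 54 mm behind the grasp point. The pads swing forward as they close: fully open they stand 13 mm farther back than shut.
Start: joints at [-1.367, 0.307, 1.506, -0, 1.328, -0.073], TCP at [0.157, -0.553, 0.206] pointing down, gripper open.
Joint ranges: [-3.12, 3.12], [-1.05, 2.28], [0.14, 2.33], [-1.42, 4.57], [0.1, 2.73], [-2.68, 2.68]. Speed limits (rad/s): [2.57, 2.57, 3.14, 3.14, 3.14, 3.14].

### API

Orientations are given as a unit quaternion [w, x, y, z].
In Python, from cell import r gives the robot as it stands.
- The arm moves only by the tool jog_arm, never from a script. Its argument "targets" is a list of rows, each a list of 7 numbers: the shift along the tool's x, y, z in units of 50 mm (1.0 is 50 mm), then the turn, a rotation vector about the tool's x, y, z in units of 8 degrees (1.0 is 8 degrees), then the opening, from 0 (shut) to 1 (fully open). A call has 1 to 5 rows; each row shifts and turns the commanded pose from where the row before left it, along the tool's axes as they then stand; what a row does not reach is not made up. A row lasts 1/10 s, in which the tool goes at most 50 mm and 8.59 degrees, less where a joint would pass 70% of its speed; a pose out of reach is approached as far as the arm can. A call is refused whole if a number of a shift passes 1 or a number of a turn 1, either way. A call with a gripper value outside its range is refused whole. The fingers move at their own pace and stop on an object; "squeeze" is the grip in N (left out, the last holds). Time passes only in rows, so rows that do not move let the fingers close. It gives the time, the measured TCP pose, the force, the opening and the grip force at its end, in the units of the state.
- r.get_state(): the state, without advancing time (a new reading comes with each control period).
- r.grab_frame(name): name is "side" or "top" or "wrist"; returns the picture (384x512x3 uint8, red, green, blue); there is no depth.
- r.camera_params(name): a dict with "fov_y" (degrees; the focal length in pixels is half the picture's height over the tangent of half this angle, whatever the lens; pixels are square), "cx", "cy" (the principal point, pixels), "extrinsics" (4x4, takes a point from camera to world coordinates). Camera axes: x right, y down, z forward; pixel columns grow to the right and rows downward; lengths in m; the calibration is good to about 2 mm. A picture is of the moment at which its call begins: read the wrist's pose just before it. camera_params takes no time and is no camera call; for the wrist camera it gives the pose at the moment of the call.
- r.close_job(): hands the job in; it is judged then, once.
The state is a dict: "time": time; "joint_positions": joint angles; "qd": joint speeds; "effort": joint torques, N m; "eef_pos": TCP position; "eef_rot": TCP orientation; "ft_force": force on the tool from outside, world axes, zero at the start; "wrist_torque": the same for the moment, N m; "width": finger opening in m; "grasp_force": force on a finger pad.
Only numpy, scipy, OpenCV 4.12 (cv2) and the standard library are available. Lean on these libraries where they do the work, as an engineer would, in place of code of your own. Each camera call takes 0.05 s, during which the arm holds its last target. There are 200 camera calls.

### The job

Clear the bench: lay the two loose punches in the wooden tray that already holds a punch and the loose side cutters in the wooden tray that already holds side cutters, each flat on the tray's floor beside what is there. Lay the loupe flat in the black case, then set the case's cover on it, pull side up, and press it down until both sprung clips catch and it sits flush on the rim all round.

Things in the scene. Friction and masses are not known exactly. Their poses are not given: they have to be found in the camera images.
- thin_punch: Loose steel doming punch, a plain round bar 88 mm long and 10 mm thick, lying on the bench. Origin: middle of its length, on its underside (5 mm below its centre line). Its y axis runs along the bar, z up. 18 g, does not roll. Belongs in punch_tray.
- thick_punch: Loose steel doming punch like the other, 88 mm long and 12 mm thick. Origin: middle of its length, on its underside (6 mm below its centre line). y axis along the bar, z up. 18 g, does not roll. Belongs in punch_tray.
- cutters: Loose side cutters, black grips, lying flat: 106 mm long, 68 mm over the spread handles (at +y), 12 mm high, 75 g. Origin: middle of this outline, on the underside, z up. Jaws at the -y end (y = -53 to -28 mm, up to 20 mm wide along x), pivot at y = -34 mm, arms spreading behind it. Good grasp: across the jaws at y = -40 mm, closing along x. Belongs in cutter_tray.
- loupe: Loose folded jeweller's loupe, 27 mm wide (x), 54 mm long (y), 14 mm high, 35 g: a black round eyepiece at the +y end and a brown case at the -y end, which is 24 mm wide. Origin: middle of its underside, z up. Belongs in loupe_case.
- cover: Loose cover of the case: black frame 92 (x) by 112 mm (y), 3 mm thick, clear window, grey pull in the middle (44 mm in x, 14 in y, top 20 mm above origin). Origin: centre of frame's underside, z up. A sprung clip hangs 17 mm down at each short end (y = +-44 mm); on these it stands. 80 g. On the case it first rests 10 mm above home; 10 to 20 N down on the pull (or over each clip) snaps them in.
- loupe_case: Open black case, fixed, 88 (x) by 108 mm (y), rim 22 mm high, grey floor 4 mm above the bench; inside 76 (x) by 92 mm (y) between the lips at its y ends, which the clips catch below. Origin: centre of its underside, z up. Cover home: its origin 22 mm above this one, its y axis along this y axis, either way round; it finds its way in from up to about 4 mm off centre.
- punch_tray: Dark wooden tray with a cork floor, fixed, the smaller of the two, holding one fixed punch. Inside 120 (x) by 110 mm (y), walls 6 mm thick and 20 mm high, floor 5 mm above the bench. Origin: centre of its underside, z up. The kept punch lies along x at y = +42 mm; the floor from y = -55 to +35 mm is free. (Behind all trays a shelf with hanging tools juts out at x = 0.70 m, 0.23 m up.)
- cutter_tray: Dark wooden tray with a cork floor, fixed, the larger of the two, holding fixed side cutters. Inside 122 (x) by 170 mm (y), walls 6 mm thick and 20 mm high, floor 5 mm above the bench. Origin: centre of its underside, z up. The kept cutters lie along x, jaws to -x, and fill y = +12 to +80 mm; the floor from y = -85 to +10 mm is free.

How it is judged:
At the end, for the whole second after the job is handed in: Punches and cutters lie level (0.1 rad) inside their own trays, on the floor; the loupe lies level in its case, within 20 mm of its middle; the cover is clipped on: level, height within 1.5 mm of home, 4 mm and 0.06 rad of the case's middle and direction. All let go and at rest (x of thin_punch in the frame of punch_tray between -0.05 and 0.05 m and y of thin_punch in the frame of punch_tray between -0.055 and 0.055 m and z of thin_punch in the frame of punch_tray between 0.002 and 0.014 m and angle between each of thin_punch, thick_punch's own y axis and vertical above 1.47 rad and x of thick_punch in the frame of punch_tray between -0.05 and 0.05 m and y of thick_punch in the frame of punch_tray between -0.055 and 0.055 m and z of thick_punch in the frame of punch_tray between 0.002 and 0.014 m and x of cutters in the frame of cutter_tray between -0.04 and 0.04 m and y of cutters in the frame of cutter_tray between -0.065 and 0.03 m and z of cutters in the frame of cutter_tray between 0.002 and 0.009 m and angle between each of cutters, loupe's own z axis and vertical below 0.1 rad and x of loupe in the frame of loupe_case between -0.02 and 0.02 m and y of loupe in the frame of loupe_case between -0.018 and 0.018 m and z of loupe in the frame of loupe_case between 0.001 and 0.008 m and x of cover in the frame of loupe_case between -0.004 and 0.004 m and y of cover in the frame of loupe_case between -0.004 and 0.004 m and z of cover in the frame of loupe_case between 0.0205 and 0.0235 m and angle between cover's own z axis and vertical below 0.04 rad and angle between the y axis of cover and the y axis of loupe_case, either way round below 0.06 rad and linear speed of each of thin_punch, thick_punch, cutters, loupe, cover below 0.02 m/s); the robot touches nothing.
It also fails if it takes over 128 s, if anything falls off the work surface, if the arm or the gripper's body presses on something with over 40 N, if the wrist force passes 120 N, or if a joint passes its speed limit or range.

## Working session

There is one attempt and no reset: what is moved stays moved. The work goes in short steps, Python scripts to look and compute and a tool call to move; the robot and the scene stay as the last step left them, time stands still between calls to the robot, and variables do not carry over. Pictures are saved under pics/ and viewed, at most 14 in all, crops included, and the job is handed in when it is done.

Besides the shell and the picture viewer there is one more tool, called after "Request:" in YAML: its name, and indented under it one key for each argument. jog_arm: Moves the arm, as the interface text tells. Its arguments: {"type":"object","properties":{"targets":{"type":"array","items":{"type":"array","items":{"type":"number"}}},"squeeze":{"type":"number"}},"required":["targets"]}

```bash
ls; mkdir -p pics; python3 - <<'E'
from cell import r
import cv2,numpy as np
s=r.get_state();print({k:np.round(v,3) for k,v in s.items()})
for n in["top","side","wrist"]:
    p=r.camera_params(n);print(n,p)
    cv2.imwrite(f"pics/{n}0.png",r.grab_frame(n)[:,:,::-1])
E
```

```text
pics
{'time': np.float64(0.0), 'joint_positions': array([-1.368,  0.308,  1.508, -0.   ,  1.328, -0.073]), 'qd': array([-0.001,  0.   , -0.002, -0.001,  0.001, -0.001]), 'effort': array([ 3.0000e-03, -4.5755e+01, -2.5191e+01,  0.0000e+00,  1.3000e-02,
       -0.0000e+00]), 'eef_pos': array([ 0.157, -0.552,  0.205]), 'eef_rot': array([-0.001,  0.99 ,  0.138, -0.   ]), 'ft_force': array([ 0.183,  0.024, -0.378]), 'wrist_torque': array([-0.054,  0.021,  0.008]), 'grasp_force': np.float64(0.0), 'width': np.float64(0.086)}
top {'fov_y': 44.16438774615598, 'cx': 254.98054475154876, 'cy': 198.0690430403944, 'extrinsics': array([[-0.00423164, -0.99410425,  0.10834588,  0.36455886],
       [-0.99990149,  0.00565636,  0.01284576, -0.07869579],
       [-0.01338287, -0.10828084, -0.99403026,  1.21189365],
       [ 0.        ,  0.        ,  0.        ,  1.        ]])}
side {'fov_y': 49.08222292767647, 'cx': 256.23377228432844, 'cy': 194.18442936975345, 'extrinsics': array([[-0.88083836, -0.41867159,  0.22099293,  0.21367164],
       [-0.4733452 ,  0.77072369, -0.42653173,  0.40507991],
       [ 0.00825223, -0.48031145, -0.87705918,  1.05287144],
       [ 0.        ,  0.        ,  0.        ,  1.        ]])}
wrist {'fov_y': 61.03852125787959, 'cx': 258.16706673239855, 'cy': 188.2383881063152, 'extrinsics': array([[ 0.27470861, -0.9125574 , -0.30294253,  0.23487633],
       [-0.96152604, -0.2612704 , -0.0848849 , -0.52997241],
       [-0.00168758,  0.31460575, -0.94922093,  0.37405009],
       [ 0.        ,  0.        ,  0.        ,  1.        ]])}
```

```bash
python3 - <<'E'
import cv2
for n in["top","side"]:
    cv2.imwrite(f"pics/{n}0b.png",cv2.resize(cv2.imread(f"pics/{n}0.png"),(800,600),interpolation=cv2.INTER_CUBIC))
E
```

```text
(no output)
```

View pics/top0b.png

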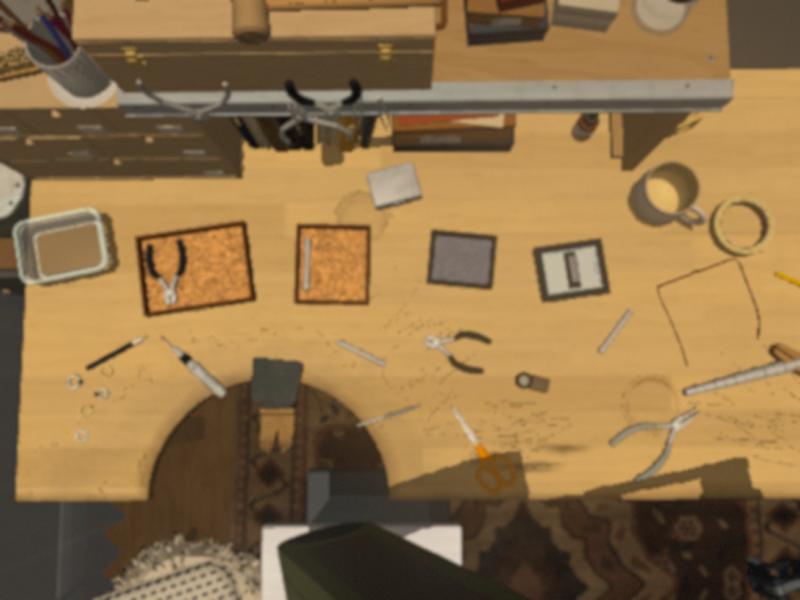

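View pics/side0b.png

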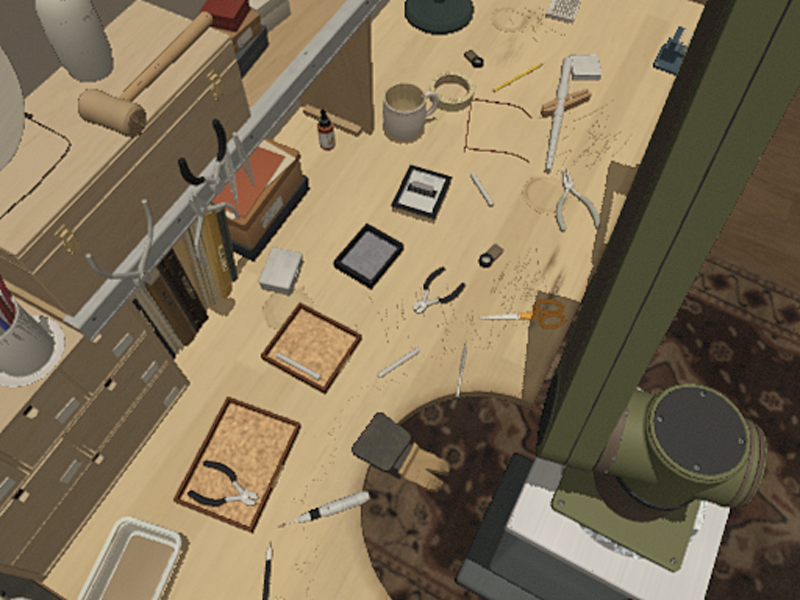

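The top view shows (800-px scale) the cutter tray (197,268), punch tray (333,264), case (462,259), cover (571,270), punches (361,352) and (615,330), cutters (458,352) and loupe (532,382). The side view agrees. The pointed bar at (388,414) is not a punch.

```bash
cat > h.py <<'E'
import cv2,numpy as np
from scipy.spatial.transform import Rotation as R
def ray(p,uv,shape=(384,512)):
    f=192/np.tan(np.radians(p["fov_y"]/2)); uv=np.atleast_2d(uv).astype(float)
    d=np.c_[(uv[:,0]-p["cx"])/f,(uv[:,1]-p["cy"])/f,np.ones(len(uv))]
    E=np.array(p["extrinsics"]); return E[:3,3],d@E[:3,:3].T
def plane(p,uv,z):
    o,d=ray(p,uv); return (o+d*((z-o[2])/d[:,2])[:,None])[:,:2]
def proj(p,X):
    f=192/np.tan(np.radians(p["fov_y"]/2)); E=np.array(p["extrinsics"])
    c=(np.atleast_2d(X)-E[:3,3])@E[:3,:3]; return np.c_[c[:,0]/c[:,2]*f+p["cx"],c[:,1]/c[:,2]*f+p["cy"]]
def rect(P):  # metric min-area rect of xy points: centre, (long,short), long-axis yaw deg
    (c,(w,h),a)=cv2.minAreaRect((np.asarray(P)*1000).astype(np.float32))
    if w<h: w,h,a=h,w,a+90
    return np.round([c[0],c[1],w,h,(a+90)%180-90],1)
def biggest(mask,at=None):
    n,l,s,c=cv2.connectedComponentsWithStats(mask.astype(np.uint8))
    if at is not None: k=1+np.argmin(np.linalg.norm(c[1:]-at,axis=1)+(s[1:,4]<25)*1e3)
    else: k=1+np.argmax(s[1:,4])
    ys,xs=np.where(l==k); return np.c_[xs,ys]
E
python3 - <<'E'
from cell import r
from h import *
T=cv2.imread("pics/top0.png");S=cv2.imread("pics/side0.png")
pt,ps=r.camera_params("top"),r.camera_params("side")
# name: top px, side px (native), height
k=.64
ob={"punchL":((361,352),(398,362),.005),"punchR":((615,330),(482,190),.005),"cutters":((458,352),(435,295),.006),
"loupe":((532,382),(490,256),.007),"cover":((571,270),(421,192),.018),"case":((462,259),(369,256),.022),
"ptray":((333,264),(311,348),.02),"ctray":((197,268),(240,463),.02)}
for n,(a,b,z) in ob.items():
    for nm,I,p,c in(("T",T,pt,a),("S",S,ps,b)):
        hsv=cv2.cvtColor(I,cv2.COLOR_BGR2HSV).astype(int)
        bg=np.median(hsv[220:300,150:400].reshape(-1,3),0) if nm=="T" else None
        m=(hsv[...,1]<70)|(hsv[...,2]<100)
        if "tray" in n: m=(hsv[...,2]<115)
        c=np.array(c)*k; R0=60 if "tray" in n else 45
        w=np.zeros_like(m);x0,y0=(c-R0).astype(int);w[max(y0,0):y0+2*R0,max(x0,0):x0+2*R0]=1
        m=cv2.morphologyEx((m&w).astype(np.uint8),cv2.MORPH_CLOSE,np.ones((3,3)))
        q=biggest(m,c); print(n,nm,len(q),rect(plane(p,q,z)))
E
```

```text
punchL T 50 [425.7  -1.4  79.    4.2  64.2]
punchL S 108 [426.3  -2.   86.5   9.6  64.3]
punchR T 48 [ 458.2 -415.    77.6    4.   -38.1]
punchR S 79 [ 460.7 -415.    89.4   11.3  -38.2]
cutters T 51 [ 402.8 -169.3   52.1    9.7   67.3]
cutters S 239 [ 432.7 -153.3  102.9   64.7   75.5]
loupe T 31 [ 398.4 -178.7   31.9    7.1   74.5]
loupe S 82 [ 379.2 -271.2   48.2   25.8   79.4]
cover T 1430 [ 558.  -344.   108.4   86.7  -82.1]
cover S 861 [ 557.3 -338.3  120.6   91.5  -82.6]
case T 1328 [ 576.7 -165.8  102.4   85.1   84.1]
case S 1045 [ 575.2 -159.2  114.4   93.    83.8]
ptray T 236 [571.1  44.7 127.8 118.4  -1.2]
ptray S 517 [569.6  50.4 135.  123.5  -1.3]
ctray T 673 [564.5 269.2 183.  132.6 -81.8]
ctray S 1023 [564.  274.3 181.6 136.6 -81.9]
```

```bash
cat > plan.py <<'E'
import sys,numpy as np
from cell import r
from scipy.spatial.transform import Rotation as R
def pose():
    s=r.get_state(); q=s["eef_rot"]; M=R.from_quat([q[1],q[2],q[3],q[0]]).as_matrix()
    return np.array(s["eef_pos"]),M,s
def go(*wps,step=.85):   # waypoints x,y,z (mm), yaw deg: turn first, then shift
    p,M,s=pose(); t=np.degrees(np.arctan2(M[1,0],M[0,0])); p=p*1000
    print("now",np.round(p,1),"yaw",round(t,1),"tilt",np.round(np.degrees(M[:2,2]),2),"F",np.round(s["ft_force"],1),"w",round(s["width"],4),"g",round(s["grasp_force"],1),"t",round(s["time"],1))
    for x,y,z,a in wps:
        d=-((a-t+180)%360-180)/8; n=int(np.ceil(abs(d)-.03)); 
        if n: print("  turn z %.3f x %d"%(d/n,n), "q6~%.0f"%(np.degrees(np.arctan2(p[1],p[0]))+90-a))
        c,s_=np.cos(np.radians(a)),np.sin(np.radians(a)); D=np.array([x,y,z])-p
        T=np.array([c*D[0]+s_*D[1], s_*D[0]-c*D[1], -D[2]])/50
        n=max(1,int(np.ceil(np.linalg.norm(T)/step))); print("  shift",np.round(T/n,3),"x",n)
        p=np.array([x,y,z],float); t=a
if __name__=="__main__": go(*[tuple(map(float,w.split(","))) for w in sys.argv[1:]])
E
python3 plan.py 461,-415,120,-38.2
```

```text
now [ 157.  -552.6  205.2] yaw 15.9 tilt [-0.02  0.09] F [-0.4 -0.2  0.6] w 0.0854 g 0.0 t 0.1
  turn z 0.965 x 7 q6~54
  shift [ 0.342 -0.658  0.189] x 9
```

Request:
jog_arm:
  targets:
    - [0,0,0,0,0,0.965,0.5]
    - [0,0,0,0,0,0.965,0.5]
    - [0,0,0,0,0,0.965,0.5]
    - [0,0,0,0,0,0.965,0.5]
    - [0,0,0,0,0,0.965,0.5]
  squeeze: 40

```text
time: 0.65
eef_pos: [0.1571, -0.5528, 0.2055]
eef_rot: [-0.0, 0.98, -0.2, -0.0]
ft_force: [-0.4, 0.2, -0.3]
width: 0.0426
grasp_force: 0.0
```

Request:
jog_arm:
  targets:
    - [0,0,0,0,0,0.965,0.5]
    - [0,0,0,0,0,0.965,0.5]
    - [0.342,-0.658,0.189,0,0,0,0.5]
    - [0.342,-0.658,0.189,0,0,0,0.5]
    - [0.342,-0.658,0.189,0,0,0,0.5]

```text
time: 1.15
eef_pos: [0.2591, -0.5067, 0.177]
eef_rot: [-0.0, 0.945, -0.328, -0.0]
ft_force: [0.4, -0.3, -0.6]
width: 0.0427
grasp_force: 0.0
```

Request:
jog_arm:
  targets:
    - [0.342,-0.658,0.189,0,0,0,0.5]
    - [0.342,-0.658,0.189,0,0,0,0.5]
    - [0.342,-0.658,0.189,0,0,0,0.5]
    - [0.342,-0.658,0.189,0,0,0,0.5]
    - [0.342,-0.658,0.189,0,0,0,0.5]

```text
time: 1.65
eef_pos: [0.4285, -0.4298, 0.1296]
eef_rot: [-0.0, 0.945, -0.327, -0.0]
ft_force: [-0.3, 0.4, 0.4]
width: 0.0427
grasp_force: 0.0
```

Request:
jog_arm:
  targets:
    - [0.342,-0.658,0.189,0,0,0,0.5]
    - [0,0,0,0,0,0,0.5]
    - [0,0,0,0,0,0,0.5]

```text
time: 1.95
eef_pos: [0.4613, -0.4146, 0.12]
eef_rot: [-0.0, 0.945, -0.326, -0.001]
ft_force: [-0.6, -0.5, -1.0]
width: 0.0428
grasp_force: 0.0
```

```bash
python3 - <<'E'
from plan import *; from h import *
go((461,-415,3,-38.2))
p=r.camera_params("wrist"); I=r.grab_frame("wrist")[:,:,::-1].copy(); cv2.imwrite("pics/w1.png",I)
print(proj(p,[[.461,-.415,.005],[.461,-.415,.12]]))
E
```

```text
now [ 461.3 -414.6  120. ] yaw -38.1 tilt [-0.1   0.05] F [-0.6 -0.5 -1. ] w 0.0428 g 0.0 t 1.9
  shift [0.    0.003 0.78 ] x 3
[[259.08897409 173.73434998]
 [259.78762115 228.9721024 ]]
```

View pics/w1.png

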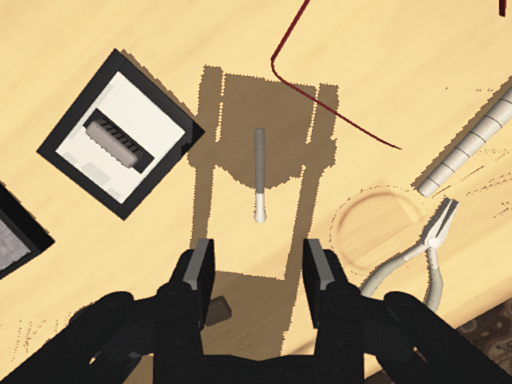

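The wrist view has the punch at about (260,174), upright between the fingers, as predicted. I descend and grip.

Request:
jog_arm:
  targets:
    - [0,0,0.78,0,0,0,0.5]
    - [0,0,0.78,0,0,0,0.5]
    - [0,0,0.78,0,0,0,0.5]
    - [0,0,0,0,0,0,0]
    - [0,0,0,0,0,0,0]

```text
time: 2.5
eef_pos: [0.4599, -0.4161, 0.004]
eef_rot: [-0.0, 0.945, -0.328, -0.001]
ft_force: [0.6, 0.1, 0.7]
width: 0.0141
grasp_force: 0.0
```

Request:
jog_arm:
  targets:
    - [0,0,0,0,0,0,0]
    - [0,0,0,0,0,0,0]
    - [0,0,0,0,0,0,0]

```text
time: 2.8
eef_pos: [0.4621, -0.4166, 0.0059]
eef_rot: [0.001, 0.945, -0.327, 0.002]
ft_force: [0.3, 0.6, 0.8]
width: 0.0003
grasp_force: 0.0
```

```bash
python3 - <<'E'
from plan import *
a=-1.2;c,s=np.cos(np.radians(a)),np.sin(np.radians(a))
C=np.array([570,47.5]); f=lambda x,y:C+[c*x-s*y,s*x+c*y]
q=f(0,12)
go((461,-415,100,-38.2),(*q,100,a),(*q,10,a))
E
```

```text
now [ 462.1 -416.6    5.9] yaw -38.2 tilt [ 0.15 -0.15] F [0.3 0.6 0.8] w 0.0003 g 0.0 t 2.8
  shift [-0.012 -0.004 -0.627] x 3
  turn z -0.925 x 5 q6~49
  shift [ 0.165 -0.794 -0.   ] x 12
  shift [ 0.  -0.   0.6] x 3
```

```bash
python3 - <<'E'
from plan import *; from h import *
go((461,-415,3,-38.2))
I=r.grab_frame("wrist")[:,:,::-1].copy(); S=r.grab_frame("side")[:,:,::-1]
c=cv2.resize(S[60:200,230:400],(510,420),interpolation=cv2.INTER_CUBIC)
o=np.zeros((420,790,3),np.uint8);o[:,:510]=c;o[:300,510:]=cv2.resize(I[:,110:400],(280,300))
cv2.imwrite("pics/m2.png",o)
E
```

```text
now [ 462.1 -416.6    5.9] yaw -38.2 tilt [ 0.15 -0.15] F [0.3 0.6 0.8] w 0.0003 g 0.0 t 2.8
  shift [-0.037 -0.012  0.059] x 1
```

View pics/m2.png

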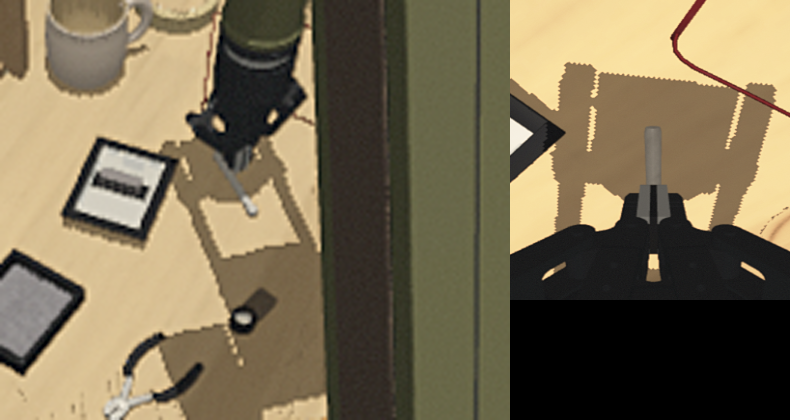

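```bash
python3 - <<'E'
from plan import *; from h import *
s=r.get_state();print(s["time"],s["eef_pos"],np.round(s["joint_positions"],3),s["width"],np.round(s["effort"],1))
p=r.camera_params("wrist");print(p["extrinsics"][:3,3])
I=r.grab_frame("wrist")[:,:,::-1].copy();cv2.imwrite("pics/w3.png",I)
print(np.abs(I.astype(int)-cv2.imread("pics/w1.png")).mean(), proj(p,[[.461,-.415,.005],[.462,-.416,.006]]))
s=r.get_state();print(s["time"],s["eef_pos"],s["width"])
E
```

```text
2.9 [ 0.46171655 -0.41606799  0.00519839] [-0.801  0.569  1.636 -0.     0.934  1.436] 0.00024216301016135507 [ -0.1 -54.8 -18.2  -0.   -0.   -0. ]
[ 0.52509647 -0.46496861  0.1743523 ]
47.74522908528646 [[258.29935992 230.77185439]
 [258.60156114 229.29162363]]
2.95 [ 0.46155411 -0.41584655  0.00486523] 2.6834386690682707e-05
```

View pics/w3.png

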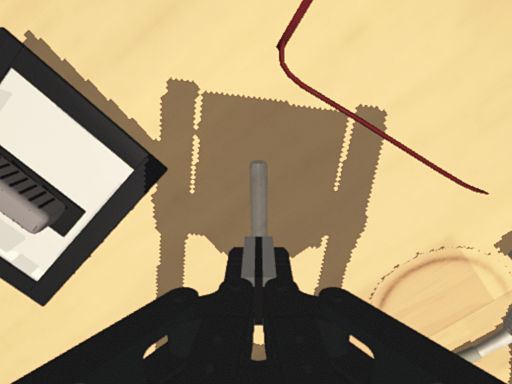

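```bash
python3 - <<'E'
from plan import *; from h import *
ps=r.camera_params("side");p=r.camera_params("wrist")
f=lambda q:(np.round(q,1),np.round((q-[230,60])*3))
print("tcp side",f(proj(ps,[[.4617,-.416,.005],[.4617,-.416,.03]])))
a=np.radians(-38.2);u=.044*np.array([np.cos(a),np.sin(a)])
print("bar ends expected side",f(proj(ps,[[.4607+u[0],-.415+u[1],.005],[.4607-u[0],-.415-u[1],.005]])))
print("bar far end wrist",plane(p,[[258,160]],.007), "expected",[.4607+u[0],-.415+u[1]], "ends expected wrist",proj(p,[[.4607+u[0],-.415+u[1],.007],[.4607-u[0],-.415-u[1],.007]]))
S=r.grab_frame("side")[:,:,::-1]
cv2.imwrite("pics/s4.png",cv2.resize(S[80:150,270:360],(720,560),interpolation=cv2.INTER_CUBIC))
E
```

```text
tcp side (array([[307.5, 120.1],
       [308.5, 114.9]]), array([[233., 180.],
       [235., 165.]]))
bar ends expected side (array([[301.4, 110.4],
       [314.1, 130.8]]), array([[214., 151.],
       [252., 212.]]))
bar far end wrist [[ 0.4939837  -0.44054318]] expected [np.float64(0.49527770329971765), np.float64(-0.44220996939573237)] ends expected wrist [[258.9820428  156.17515647]
 [258.58051611 298.26739716]]
```

View pics/s4.png

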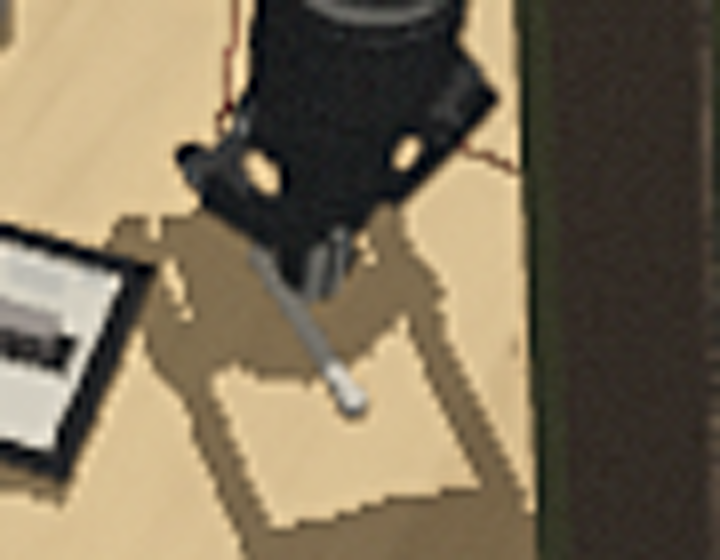

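The side crop shows the shut fingers ending at about (309.4,116.9) native, above the bar; the bar has not moved. I triangulate the tip from both views.

```bash
python3 - <<'E'
from plan import *; from h import *
ps=r.camera_params("side");p=r.camera_params("wrist")
o1,d1=ray(ps,[[309.4,116.9]]);o2,d2=ray(p,[[258,237]])
A=np.c_[d1[0],-d2[0]];k=np.linalg.lstsq(A,o2-o1,rcond=None)[0]
print(o1+k[0]*d1[0],o2+k[1]*d2[0]); P,M,s=pose();print(P,s["width"],s["time"])
for b in(0,10,20): print(b,proj(p,P+M@[0,0,-b/1000]),proj(p,P+M@[.011,0,-b/1000]),proj(ps,P+M@[0,0,-b/1000]))
E
```

```text
[ 0.45849227 -0.41902165  0.01919762] [ 0.46318927 -0.41633473  0.01816792]
[ 0.46143139 -0.4156968   0.00457805] 0.0003160042730287541 3.0
0 [[259.01803748 228.95366689]] [[259.0629919  211.06149208]] [[307.55593463 120.25618234]]
10 [[259.07220163 236.96118603]] [[259.12071159 218.24600984]] [[307.92559908 118.23078595]]
20 [[259.13253515 245.88077263]] [[259.18514497 226.26619665]] [[308.30022896 116.17818395]]
```

Request:
jog_arm:
  targets:
    - [0,0,0.04,0,0,0,0]
    - [0,0,0,0,0,0,0]
    - [0,0,0,0,0,0,0]

```text
time: 3.3
eef_pos: [0.461, -0.4153, 0.0016]
eef_rot: [-0.0, 0.945, -0.327, -0.0]
ft_force: [0.8, 0.7, 0.1]
width: -0.0001
grasp_force: 0.0
```

Request:
jog_arm:
  targets:
    - [0,0,0.04,0,0,0,0]
    - [0,0,0,0,0,0,0]
    - [0,0,0,0,0,0,0]

```text
time: 3.6
eef_pos: [0.461, -0.4154, -0.0003]
eef_rot: [-0.0, 0.945, -0.327, -0.0]
ft_force: [0.9, 0.0, -0.7]
width: 0.0003
grasp_force: 0.0
```

Request:
jog_arm:
  targets:
    - [0,0,0.04,0,0,0,0]
    - [0,0,0,0,0,0,0]
    - [0,0,0,0,0,0,0]

```text
time: 3.9
eef_pos: [0.4611, -0.4155, -0.0022]
eef_rot: [-0.0, 0.945, -0.327, -0.0]
ft_force: [-0.7, -0.1, 0.3]
width: 0.0002
grasp_force: 0.0
```

Request:
jog_arm:
  targets:
    - [0,0,0.04,0,0,0,0]
    - [0,0,0,0,0,0,0]
    - [0,0,0,0,0,0,0]

```text
time: 4.2
eef_pos: [0.461, -0.4154, -0.0043]
eef_rot: [-0.0, 0.945, -0.327, -0.0]
ft_force: [1.0, -0.5, 0.1]
width: 0.0001
grasp_force: 0.0
```

Request:
jog_arm:
  targets:
    - [0,0,0.04,0,0,0,0]
    - [0,0,0,0,0,0,0]
    - [0,0,0,0,0,0,0]

```text
time: 4.5
eef_pos: [0.461, -0.4155, -0.0062]
eef_rot: [-0.0, 0.945, -0.327, -0.0]
ft_force: [0.2, 0.3, -0.2]
width: 0.0004
grasp_force: 0.0
```

Request:
jog_arm:
  targets:
    - [0,0,0.04,0,0,0,0]
    - [0,0,0,0,0,0,0]
    - [0,0,0,0,0,0,0]

```text
time: 4.8
eef_pos: [0.461, -0.4155, -0.0083]
eef_rot: [-0.0, 0.945, -0.327, -0.0]
ft_force: [0.1, 0.2, -0.5]
width: -0.0
grasp_force: 0.0
```

Request:
jog_arm:
  targets:
    - [0,0,0.04,0,0,0,0]
    - [0,0,0,0,0,0,0]
    - [0,0,0,0,0,0,0]

```text
time: 5.1
eef_pos: [0.4611, -0.4154, -0.0102]
eef_rot: [-0.0, 0.945, -0.327, -0.0]
ft_force: [-0.6, 0.1, -0.0]
width: -0.0001
grasp_force: 0.0
```

```bash
python3 - <<'E'
from plan import *; from h import *
go((461,-415,3,-38.2))
S=r.grab_frame("side")[:,:,::-1]; I=r.grab_frame("wrist")[:,:,::-1]
o=np.zeros((480,790,3),np.uint8)
o[:,:480]=cv2.resize(S[90:150,280:340],(480,480),interpolation=cv2.INTER_CUBIC);o[:,480:]=cv2.resize(I[130:330,194:323],(310,480))
cv2.imwrite("pics/m5.png",o)
E
```

```text
now [ 461.1 -415.4  -10.2] yaw -38.2 tilt [-0.01  0.01] F [-0.6  0.1 -0. ] w -0.0001 g 0.0 t 5.1
  shift [-0.006 -0.006 -0.265] x 1
```

View pics/m5.png

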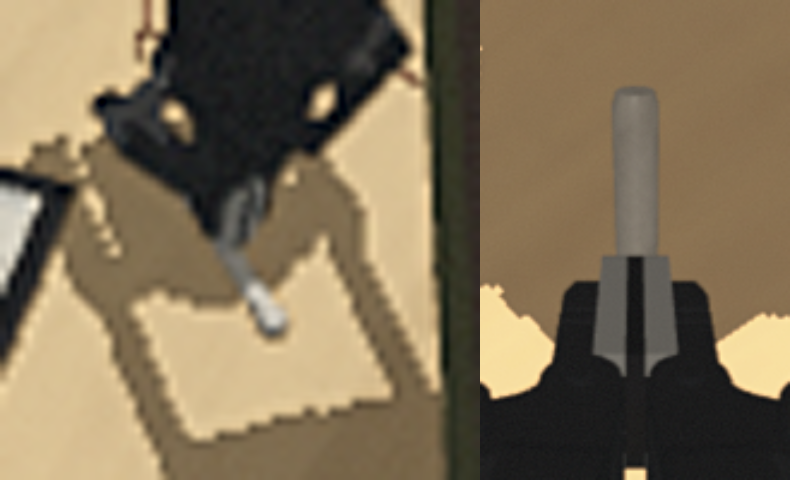

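The fingertips are now just over the bar, so the real tip sits about 20 mm behind the reported TCP. I probe on.

Request:
jog_arm:
  targets:
    - [0,0,0.03,0,0,0,0]
    - [0,0,0,0,0,0,0]
    - [0,0,0,0,0,0,0]

```text
time: 5.5
eef_pos: [0.4611, -0.4154, -0.0117]
eef_rot: [-0.0, 0.945, -0.327, -0.0]
ft_force: [-0.5, 0.4, -0.7]
width: 0.0001
grasp_force: 0.0
```

Request:
jog_arm:
  targets:
    - [0,0,0.03,0,0,0,0]
    - [0,0,0,0,0,0,0]
    - [0,0,0,0,0,0,0]

```text
time: 5.8
eef_pos: [0.4611, -0.4155, -0.0132]
eef_rot: [-0.0, 0.945, -0.327, -0.0]
ft_force: [-0.4, -0.9, 0.7]
width: 0.0002
grasp_force: 0.0
```

Request:
jog_arm:
  targets:
    - [0,0,0.03,0,0,0,0]
    - [0,0,0,0,0,0,0]
    - [0,0,0,0,0,0,0]

```text
time: 6.1
eef_pos: [0.4611, -0.4155, -0.0133]
eef_rot: [0.0, 0.945, -0.327, 0.0]
ft_force: [-0.9, 1.4, 8.2]
width: -0.0001
grasp_force: 4.3
```

Request:
jog_arm:
  targets:
    - [0,0,0.03,0,0,0,0]
    - [0,0,0,0,0,0,0]
    - [0,0,0,0,0,0,0]

```text
time: 6.4
eef_pos: [0.4612, -0.4156, -0.0134]
eef_rot: [0.0, 0.945, -0.327, 0.001]
ft_force: [-3.5, 4.2, 17.8]
width: -0.0002
grasp_force: 8.8
```

Contact comes at reported z = -13.3 on a 10 to 12 mm bar, so the shut tip is about 24 mm behind the reported TCP. I lift, open and regrasp lower.

Request:
jog_arm:
  targets:
    - [0,0,-0.5,0,0,0,0]
    - [0,0,0,0,0,0,0.4]
    - [0,0,0,0,0,0,0.4]
    - [0,0,0,0,0,0,0.4]
    - [0,0,0.3,0,0,0,0.4]

```text
time: 6.9
eef_pos: [0.4619, -0.4163, -0.0055]
eef_rot: [0.001, 0.945, -0.327, 0.001]
ft_force: [0.3, 1.0, 0.2]
width: 0.0341
grasp_force: 0.0
```

Request:
jog_arm:
  targets:
    - [0,0,0.3,0,0,0,0.4]
    - [0,0,0,0,0,0,0.4]
    - [0,0,0,0,0,0,0]
    - [0,0,0,0,0,0,0]
    - [0,0,0,0,0,0,0]

```text
time: 7.4
eef_pos: [0.4615, -0.4159, -0.0206]
eef_rot: [0.0, 0.945, -0.327, 0.0]
ft_force: [0.4, -0.0, -0.1]
width: 0.01
grasp_force: 42.1
```

Request:
jog_arm:
  targets:
    - [0,0,0,0,0,0,0]
    - [0,0,0,0,0,0,0]

```text
time: 7.6
eef_pos: [0.4613, -0.4157, -0.0207]
eef_rot: [0.0, 0.945, -0.327, 0.0]
ft_force: [-0.3, 0.2, -0.0]
width: 0.0108
grasp_force: 42.1
```

```bash
python3 - <<'E'
from plan import *
a=-1.2;c,s=np.cos(np.radians(a)),np.sin(np.radians(a))
C=np.array([570,47.5]); f=lambda x,y:C+[c*x-s*y,s*x+c*y]
q=f(0,12);print(q)
go((461,-415,60,-38.2),(*q,60,a),(*q,-14,a))
E
```

```text
[570.25130904  59.4973682 ]
now [ 461.3 -415.7  -20.7] yaw -38.2 tilt [ 0.03 -0.03] F [-0.3  0.2 -0. ] w 0.0108 g 42.1 t 7.6
  shift [-0.007 -0.004 -0.807] x 2
  turn z -0.925 x 5 q6~49
  shift [ 0.165 -0.794 -0.   ] x 12
  shift [ 0.   -0.    0.74] x 2
```

Request:
jog_arm:
  targets:
    - [0,0,-0.807,0,0,0,0]
    - [0,0,-0.807,0,0,0,0]
    - [0,0,0,0,0,-0.925,0]
    - [0,0,0,0,0,-0.925,0]
    - [0,0,0,0,0,-0.925,0]

```text
time: 8.1
eef_pos: [0.4613, -0.4157, 0.0605]
eef_rot: [0.0, 0.991, -0.136, 0.001]
ft_force: [0.5, -0.5, -0.3]
width: 0.0102
grasp_force: 42.2
```

Request:
jog_arm:
  targets:
    - [0,0,0,0,0,-0.925,0]
    - [0,0,0,0,0,-0.925,0]
    - [0.165,-0.794,0,0,0,0,0]
    - [0.165,-0.794,0,0,0,0,0]
    - [0.165,-0.794,0,0,0,0,0]

```text
time: 8.6
eef_pos: [0.4884, -0.2961, 0.0597]
eef_rot: [0.0, 1.0, -0.011, 0.0]
ft_force: [1.1, 0.0, 0.5]
width: 0.0105
grasp_force: 42.2
```

Request:
jog_arm:
  targets:
    - [0.165,-0.794,0,0,0,0,0]
    - [0.165,-0.794,0,0,0,0,0]
    - [0.165,-0.794,0,0,0,0,0]
    - [0.165,-0.794,0,0,0,0,0]
    - [0.165,-0.794,0,0,0,0,0]

```text
time: 9.1
eef_pos: [0.534, -0.0978, 0.06]
eef_rot: [0.0, 1.0, -0.01, 0.0]
ft_force: [0.4, -0.6, 0.1]
width: 0.0101
grasp_force: 42.2
```

Request:
jog_arm:
  targets:
    - [0.165,-0.794,0,0,0,0,0]
    - [0.165,-0.794,0,0,0,0,0]
    - [0.165,-0.794,0,0,0,0,0]
    - [0.165,-0.794,0,0,0,0,0]
    - [0,0,0,0,0,0,0]

```text
time: 9.6
eef_pos: [0.5715, 0.0635, 0.0601]
eef_rot: [-0.001, 1.0, -0.008, 0.001]
ft_force: [-0.2, -1.1, -0.3]
width: 0.0104
grasp_force: 42.2
```

```bash
python3 - <<'E'
from plan import *; from h import *
go((570.3,59.5,-14,-1.2))
p=r.camera_params("wrist")
I=r.grab_frame("wrist")[:,:,::-1];cv2.imwrite("pics/w6.png",I)
E
```

```text
now [571.5  63.5  60.1] yaw -0.9 tilt [0.15 0.11] F [-0.2 -1.1 -0.3] w 0.0104 g 42.2 t 9.6
  turn z 0.035 x 1 q6~98
  shift [-0.011  0.04   0.741] x 2
```

View pics/w6.png

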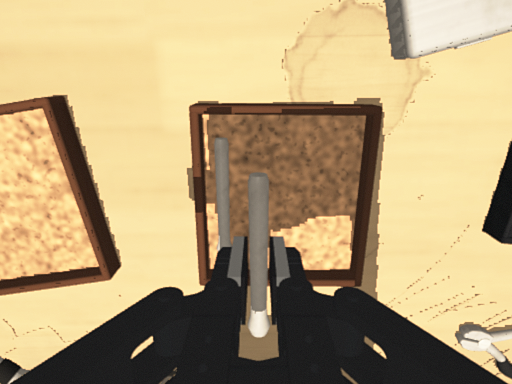

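The held thin punch is at column 259, the kept punch at 222, and the tray spans about 191–381. I check the tray's centre from its corners.

```bash
python3 - <<'E'
from plan import *; from h import *
p=r.camera_params("wrist")
c=plane(p,[[191,105],[381,101],[362,283],[204,283]],.02);print(np.round(c*1000),np.round(c.mean(0)*1000,1), np.linalg.norm(np.diff(np.vstack([c,c[:1]]),axis=0),axis=1))
print(plane(p,[[222,140]],.012)); go((570.3,59.5,-14,-1.2))
E
```

```text
[[638. 103.]
 [638. -15.]
 [507. -15.]
 [508. 103.]] [572.6  43.9] [0.11808869 0.13159268 0.11806649 0.12918159]
[[0.61396347 0.08531952]]
now [570.5  61.2  59.8] yaw -0.9 tilt [0.07 0.02] F [-0.1 -1.7 -0.6] w 0.0103 g 42.2 t 9.7
  turn z 0.033 x 1 q6~97
  shift [-0.002  0.017  0.738] x 2
```

Request:
jog_arm:
  targets:
    - [0.03,0.12,0.7,0,0,0,0]
    - [0,0,0.7,0,0,0,0]
    - [0,0,0.06,0,0,0,0]
    - [0,0,0,0,0,0,0]
    - [0,0,0,0,0,0,0]

```text
time: 10.15
eef_pos: [0.5717, 0.0521, -0.0124]
eef_rot: [0.0, 1.0, -0.011, 0.0]
ft_force: [1.2, -0.3, -0.0]
width: 0.0107
grasp_force: 42.1
```

Request:
jog_arm:
  targets:
    - [0,0,0.05,0,0,0,0]
    - [0,0,0,0,0,0,0]
    - [0,0,0,0,0,0,0.22]
    - [0,0,0,0,0,0,0.22]
    - [0,0,-0.7,0,0,0,0.22]

```text
time: 10.65
eef_pos: [0.5674, 0.0527, 0.0158]
eef_rot: [0.0, 1.0, -0.01, -0.005]
ft_force: [0.7, -0.0, 0.1]
width: 0.0189
grasp_force: 0.0
```

Request:
jog_arm:
  targets:
    - [0,0,-0.7,0,0,0,0.4]
    - [0,0,0,0,0,0,0.4]

```text
time: 10.85
eef_pos: [0.5753, 0.0529, 0.0587]
eef_rot: [-0.0, 1.0, -0.01, 0.005]
ft_force: [0.8, -0.2, 0.0]
width: 0.0342
grasp_force: 0.0
```

```bash
python3 - <<'E'
from plan import *; from h import *
cv2.imwrite("pics/w7.png",r.grab_frame("wrist")[:,:,::-1])
go((426,-2,60,64.3),(426,-2,-20,64.3))
E
```

```text
now [573.8  52.9  56.8] yaw -1.2 tilt [0.36 0.01] F [ 0.2  0.2 -0.3] w 0.0342 g 0.0 t 10.9
  turn z -0.909 x 9 q6~31
  shift [-0.568 -0.547 -0.016] x 4
  shift [0.  0.  0.8] x 2
```

Request:
jog_arm:
  targets:
    - [0,0,0,0,0,-0.909,0.4]
    - [0,0,0,0,0,-0.909,0.4]
    - [0,0,0,0,0,-0.909,0.4]
    - [0,0,0,0,0,-0.909,0.4]
    - [0,0,0,0,0,-0.909,0.4]

```text
time: 11.4
eef_pos: [0.5702, 0.0528, 0.0529]
eef_rot: [-0.0, 0.952, 0.305, -0.001]
ft_force: [-0.8, 0.1, 0.2]
width: 0.0342
grasp_force: 0.0
```

Request:
jog_arm:
  targets:
    - [0,0,0,0,0,-0.909,0.4]
    - [0,0,0,0,0,-0.909,0.4]
    - [0,0,0,0,0,-0.909,0.4]
    - [0,0,0,0,0,-0.909,0.4]

```text
time: 11.8
eef_pos: [0.5702, 0.0528, 0.0529]
eef_rot: [-0.001, 0.845, 0.534, -0.001]
ft_force: [-0.3, -0.4, -0.5]
width: 0.0343
grasp_force: 0.0
```

Request:
jog_arm:
  targets:
    - [-0.568,-0.547,0,0,0,0,0.4]
    - [-0.568,-0.547,0,0,0,0,0.4]
    - [-0.568,-0.547,0,0,0,0,0.4]
    - [-0.568,-0.547,0,0,0,0,0.4]
    - [0,0,0,0,0,0,0.4]

```text
time: 12.3
eef_pos: [0.414, -0.0022, 0.0524]
eef_rot: [-0.003, 0.847, 0.531, -0.005]
ft_force: [0.3, -0.1, -0.3]
width: 0.0343
grasp_force: 0.0
```

Request:
jog_arm:
  targets:
    - [0,0,0,0,0,0,0.4]
    - [0,0,0,0,0,0,0.4]

```text
time: 12.5
eef_pos: [0.4249, -0.0021, 0.054]
eef_rot: [0.0, 0.847, 0.532, 0.001]
ft_force: [-0.5, -0.0, -0.1]
width: 0.0342
grasp_force: 0.0
```

```bash
python3 - <<'E'
from plan import *; from h import *
I=r.grab_frame("wrist")[:,:,::-1];p=r.camera_params("wrist")
go((426,-2,-20,64.3))
o=np.zeros((384,790,3),np.uint8);o[:,:512]=I;o[:384,512:]=cv2.imread("pics/w7.png")[:,120:398];cv2.imwrite("pics/m8.png",o)
print(proj(p,[[.426,-.002,.006]]))
E
```

```text
now [425.2  -2.   54.1] yaw 64.3 tilt [ 0.1 -0. ] F [ 0.4 -0.   0.1] w 0.0343 g 0.0 t 12.6
  shift [0.004 0.007 0.741] x 2
[[259.19210509 200.45852637]]
```

View pics/m8.png

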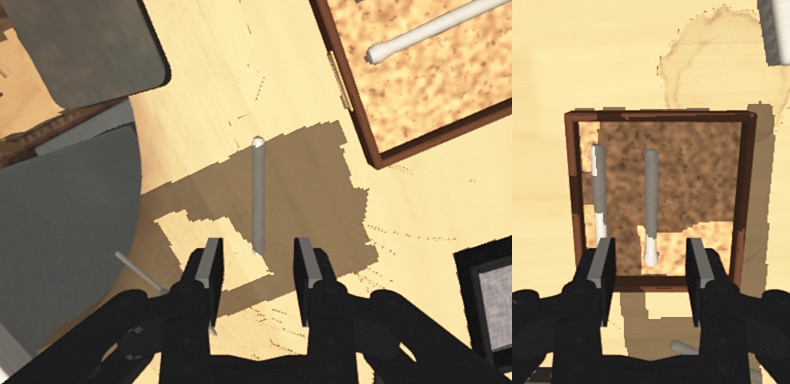

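The thin punch lies beside the kept one (right panel). The thick punch is between the fingers, rows 137–255 at column 258. I grasp it.

Request:
jog_arm:
  targets:
    - [0,0,0.741,0,0,0,0.4]
    - [0,0,0.741,0,0,0,0.4]
    - [0,0,0,0,0,0,0.4]
    - [0,0,0,0,0,0,0.4]

```text
time: 12.95
eef_pos: [0.4236, -0.0018, -0.0205]
eef_rot: [-0.001, 0.847, 0.532, -0.001]
ft_force: [1.7, -0.8, -0.1]
width: 0.0345
grasp_force: 0.0
```

Request:
jog_arm:
  targets:
    - [0,0,0,0,0,0,0]
    - [0,0,0,0,0,0,0]
    - [0,0,0,0,0,0,0]
    - [0,0,0,0,0,0,0]

```text
time: 13.35
eef_pos: [0.4252, -0.0022, -0.0186]
eef_rot: [0.001, 0.847, 0.532, 0.002]
ft_force: [-0.7, 1.3, 8.3]
width: 0.008
grasp_force: 39.9
```

```bash
python3 plan.py 426,-2,60,64.3 571,19,60,-1 571,19,-14,-1
```

```text
now [425.2  -2.2 -18.6] yaw 64.3 tilt [ 0.24 -0.02] F [-0.7  1.3  8.3] w 0.008 g 39.9 t 13.3
  shift [ 0.005  0.007 -0.786] x 2
  turn z 0.907 x 9 q6~91
  shift [ 0.723 -0.118 -0.   ] x 4
  shift [ 0.   -0.    0.74] x 2
```

```bash
python3 - <<'E'
from plan import *; from h import *
go((426,-2,-20,64.3))
I=r.grab_frame("wrist")[:,:,::-1];S=r.grab_frame("side")[:,:,::-1]
q=proj(r.camera_params("side"),[[.426,-.002,.006]])[0].astype(int);print(q)
o=np.zeros((480,790,3),np.uint8)
o[:,:480]=cv2.resize(S[q[1]-40:q[1]+20,q[0]-30:q[0]+30],(480,480),interpolation=cv2.INTER_CUBIC);o[:,480:]=cv2.resize(I[130:330,194:323],(310,480))
cv2.imwrite("pics/m9.png",o)
E
```

```text
now [425.2  -2.2 -18.6] yaw 64.3 tilt [ 0.24 -0.02] F [-0.7  1.3  8.3] w 0.008 g 39.9 t 13.3
  shift [0.011 0.013 0.028] x 1
[255 231]
```

View pics/m9.png

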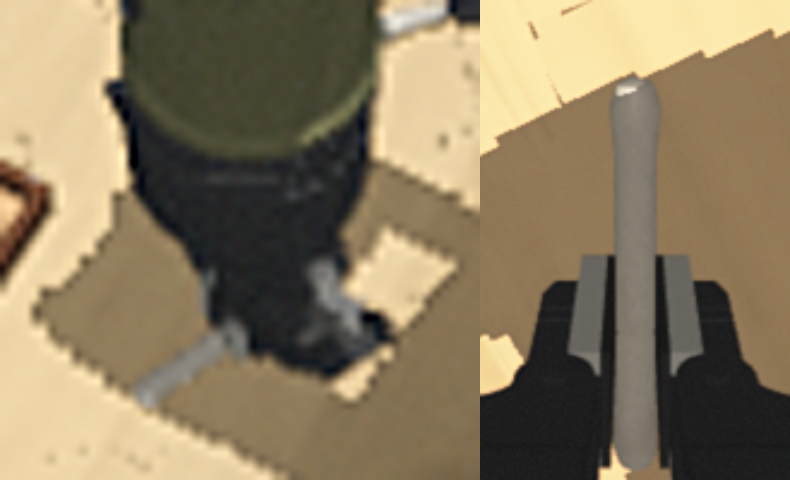

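The bar is between the fingers but only wedged (8 mm opening, 8 N up). I reopen and go 4 mm lower.

Request:
jog_arm:
  targets:
    - [0,0,0,0,0,0,0.4]
    - [0,0,0,0,0,0,0.4]
    - [0,0,0.08,0,0,0,0.4]
    - [0,0,0,0,0,0,0.4]
    - [0,0,0,0,0,0,0.4]

```text
time: 13.95
eef_pos: [0.423, -0.0021, -0.0243]
eef_rot: [-0.0, 0.847, 0.532, -0.0]
ft_force: [-0.3, 0.5, -0.9]
width: 0.0343
grasp_force: 0.0
```

Request:
jog_arm:
  targets:
    - [0,0,0,0,0,0,0]
    - [0,0,0,0,0,0,0]
    - [0,0,0,0,0,0,0]
    - [0,0,0,0,0,0,0]

```text
time: 14.35
eef_pos: [0.4235, -0.0021, -0.024]
eef_rot: [0.0, 0.847, 0.532, 0.0]
ft_force: [-0.9, 1.0, 1.2]
width: 0.0081
grasp_force: 39.6
```

Request:
jog_arm:
  targets:
    - [0,0,-0.4,0,0,0,0]
    - [0,0,-0.8,0,0,0,0]
    - [0,0,-0.5,0,0,0,0]
    - [0,0,0,0,0,0,0]

```text
time: 14.75
eef_pos: [0.4263, -0.0024, 0.0639]
eef_rot: [0.002, 0.847, 0.532, 0.003]
ft_force: [0.6, -0.3, -0.7]
width: 0.0085
grasp_force: 39.5
```

```bash
python3 - <<'E'
from plan import *; from h import *
go((571,19,60,-1),(571,19,-17,-1))
I=r.grab_frame("wrist")[:,:,::-1];cv2.imwrite("pics/w10.png",I[100:,130:390])
E
```

```text
now [426.3  -2.4  63.9] yaw 64.3 tilt [ 0.42 -0.04] F [ 0.6 -0.3 -0.7] w 0.0085 g 39.5 t 14.8
  turn z 0.907 x 9 q6~91
  shift [ 0.722 -0.119  0.019] x 4
  shift [ 0.   -0.    0.77] x 2
```

View pics/w10.png

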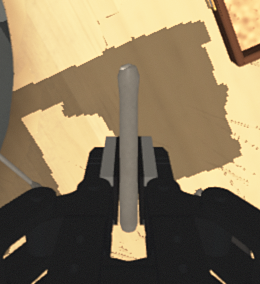

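It holds the punch, level. I move it to the tray.

Request:
jog_arm:
  targets:
    - [0,0,0,0,0,0.907,0]
    - [0,0,0,0,0,0.907,0]
    - [0,0,0,0,0,0.907,0]
    - [0,0,0,0,0,0.907,0]
    - [0,0,0,0,0,0.907,0]

```text
time: 15.3
eef_pos: [0.4221, -0.002, 0.0595]
eef_rot: [-0.001, 0.971, 0.239, -0.001]
ft_force: [-0.4, 0.2, -0.3]
width: 0.0087
grasp_force: 39.5
```

Request:
jog_arm:
  targets:
    - [0,0,0,0,0,0.907,0]
    - [0,0,0,0,0,0.907,0]
    - [0,0,0,0,0,0.907,0]
    - [0,0,0,0,0,0.907,0]
    - [0.722,-0.119,0,0,0,0,0]

```text
time: 15.8
eef_pos: [0.4515, 0.0035, 0.0585]
eef_rot: [-0.0, 1.0, -0.011, -0.006]
ft_force: [0.6, -0.4, -0.7]
width: 0.0081
grasp_force: 39.5
```

Request:
jog_arm:
  targets:
    - [0.722,-0.119,0,0,0,0,0]
    - [0.722,-0.119,0,0,0,0,0]
    - [0.722,-0.119,0,0,0,0,0]
    - [0,0,0,0,0,0,0]
    - [0,0,0,0,0,0,0]

```text
time: 16.3
eef_pos: [0.5673, 0.0192, 0.0589]
eef_rot: [-0.0, 1.0, -0.009, -0.002]
ft_force: [-0.3, 1.0, -0.9]
width: 0.0087
grasp_force: 39.5
```

Request:
jog_arm:
  targets:
    - [0,0,0,0,0,0,0]
    - [0,0,0,0,0,0,0]

```text
time: 16.5
eef_pos: [0.566, 0.019, 0.0602]
eef_rot: [-0.0, 1.0, -0.009, -0.001]
ft_force: [0.6, 0.4, -0.3]
width: 0.0084
grasp_force: 39.5
```

```bash
python3 plan.py 571,19,-17.5,-1
```

```text
now [566.   19.   60.2] yaw -1.0 tilt [-0.17  0.  ] F [ 0.6  0.4 -0.3] w 0.0084 g 39.5 t 16.5
  shift [ 0.05  -0.001  0.777] x 2
```

Request:
jog_arm:
  targets:
    - [0.1,0,0.7,0,0,0,0]
    - [0,0,0.7,0,0,0,0]
    - [0,0,0.12,0,0,0,0]
    - [0,0,0,0,0,0,0]
    - [0,0,0,0,0,0,0]

```text
time: 17.0
eef_pos: [0.5737, 0.0189, -0.0139]
eef_rot: [0.0, 1.0, -0.009, 0.001]
ft_force: [1.6, -0.3, -0.1]
width: 0.0087
grasp_force: 39.5
```

Request:
jog_arm:
  targets:
    - [0,0,0.04,0,0,0,0]
    - [0,0,0.03,0,0,0,0]
    - [0,0,0,0,0,0,0]
    - [0,0,0,0,0,0,0.2]
    - [0,0,0,0,0,0,0.2]

```text
time: 17.5
eef_pos: [0.5734, 0.019, -0.0183]
eef_rot: [0.0, 1.0, -0.009, 0.0]
ft_force: [0.4, 0.6, 0.1]
width: 0.017
grasp_force: 0.0
```

Request:
jog_arm:
  targets:
    - [0,0,-0.7,0,0,0,0.2]
    - [0,0,-0.7,0,0,0,0.5]
    - [0,0,-0.4,0,0,0,0.5]
    - [0,0,0,0,0,0,0.5]

```text
time: 17.9
eef_pos: [0.5761, 0.0189, 0.0748]
eef_rot: [0.0, 1.0, -0.009, 0.004]
ft_force: [0.9, -0.0, 0.1]
width: 0.0428
grasp_force: 0.0
```

```bash
python3 - <<'E'
from plan import *; from h import *
I=r.grab_frame("wrist")[:,:,::-1];p=r.camera_params("wrist");cv2.imwrite("pics/w11.png",I)
S=r.grab_frame("side")[:,:,::-1];ps=r.camera_params("side");cv2.imwrite("pics/s11.png",S)
T=cv2.imread("pics/top0.png")
# punches in tray: grey on cork, side view
hsv=cv2.cvtColor(I,cv2.COLOR_BGR2HSV).astype(int)
m=(hsv[...,1]<60)&(hsv[...,2]>60); w=np.zeros_like(m);c=np.round(proj(p,[[.632,.098,.005],[.632,-.01,.005],[.53,-.01,.005],[.53,.098,.005]])).astype(np.int32)
mm=np.zeros(m.shape,np.uint8);cv2.fillConvexPoly(mm,c,1);m=m&(mm>0)
n,l,s,ce=cv2.connectedComponentsWithStats(m.astype(np.uint8))
for k in range(1,n):
    if s[k,4]>60: ys,xs=np.where(l==k);print(s[k],rect(plane(p,np.c_[xs,ys],.011)))
# cutters metrics, side view
hs=cv2.cvtColor(cv2.imread("pics/side0.png"),cv2.COLOR_BGR2HSV).astype(int);
x0,y0=int(435*.64),int(295*.64);W=np.zeros(hs.shape[:2],bool);W[y0-32:y0+32,x0-35:x0+35]=1
q=biggest(cv2.morphologyEx((((hs[...,1]<70)|(hs[...,2]<100))&W).astype(np.uint8),cv2.MORPH_CLOSE,np.ones((3,3))),(x0,y0))
P=plane(ps,q,.007);a=np.radians(75.5);u=np.array([np.cos(a),np.sin(a)]);v=np.array([-u[1],u[0]])
C=np.array([.4327,-.1533]);L=(P-C)@u*1000;X=(P-C)@v*1000
for lo in range(-50,55,10):
    k=(L>=lo)&(L<lo+10)
    if k.any(): print(lo,k.sum(),round(X[k].min()),round(X[k].max()))
go((432,-153,60,75.5))
E
```

```text
[ 252  136   13  109 1187] [575.4  19.4  85.5   8.6  -0.7]
[ 155  142   23  104 1211] [574.   89.3  82.   11.2  -1. ]
[ 206  147   16   98 1066] [572.1  53.2  77.6   9.1  -1.3]
[197 239  12   6  63] [535.7  64.1   8.9   4.4  89. ]
-50 17 -28 30
-40 25 -32 33
-30 23 -32 33
-20 25 -32 31
-10 22 -29 31
0 28 -27 27
10 23 -18 16
20 23 -11 10
30 23 -13 8
40 23 -13 8
50 3 -8 0
now [573.3  19.   71.6] yaw -1.0 tilt [ 0.05 -0.  ] F [-1.   0.8 -0.2] w 0.0429 g 0.0 t 18.0
  turn z -0.957 x 10 q6~16
  shift [-0.673 -0.312  0.039] x 6
```

Both punches lie flat in the tray: measured (575,19) and (572,53) at -1°. Next the cutters, jaws at (445,-115).

```bash
python3 plan.py 445,-115,50,75.5 445,-115,-22,75.5
```

```text
now [573.3  19.   71.6] yaw -1.0 tilt [ 0.05 -0.  ] F [-1.   0.8 -0.2] w 0.0429 g 0.0 t 18.0
  turn z -0.957 x 10 q6~16
  shift [-0.647 -0.363  0.087] x 5
  shift [0.   0.   0.72] x 2
```

Request:
jog_arm:
  targets:
    - [0,0,0,0,0,-0.957,0.55]
    - [0,0,0,0,0,-0.957,0.55]
    - [0,0,0,0,0,-0.957,0.55]
    - [0,0,0,0,0,-0.957,0.55]
    - [0,0,0,0,0,-0.957,0.55]
  squeeze: 60

```text
time: 18.5
eef_pos: [0.5716, 0.019, 0.0694]
eef_rot: [-0.001, 0.947, 0.322, -0.002]
ft_force: [0.0, -0.3, -0.1]
width: 0.0469
grasp_force: 0.0
```

Request:
jog_arm:
  targets:
    - [0,0,0,0,0,-0.957,0.55]
    - [0,0,0,0,0,-0.957,0.55]
    - [0,0,0,0,0,-0.957,0.55]
    - [0,0,0,0,0,-0.957,0.55]
    - [0,0,0,0,0,-0.957,0.55]

```text
time: 19.0
eef_pos: [0.5716, 0.019, 0.0693]
eef_rot: [-0.001, 0.789, 0.615, -0.002]
ft_force: [-0.3, 0.4, 1.1]
width: 0.0469
grasp_force: 0.0
```

```bash
python3 plan.py 445,-115,50,75.5
```

```text
now [571.6  19.   69.3] yaw 75.8 tilt [-0.23  0.01] F [-0.3  0.4  1.1] w 0.0469 g 0.0 t 19.0
  turn z 0.042 x 1 q6~16
  shift [-0.646 -0.356  0.077] x 5
```

Request:
jog_arm:
  targets:
    - [-0.646,-0.356,0.077,0,0,0,0.55]
    - [-0.646,-0.356,0.077,0,0,0,0.55]
    - [-0.646,-0.356,0.077,0,0,0,0.55]
    - [-0.646,-0.356,0.077,0,0,0,0.55]
    - [-0.646,-0.356,0.077,0,0,0,0.55]

```text
time: 19.5
eef_pos: [0.4441, -0.1154, 0.0505]
eef_rot: [-0.001, 0.79, 0.613, -0.001]
ft_force: [-0.5, -0.8, 0.3]
width: 0.047
grasp_force: 0.0
```

Request:
jog_arm:
  targets:
    - [0,0,0,0,0,0,0.55]
    - [0,0,0,0,0,0,0.55]
    - [0,0,0,0,0,0,0.55]

```text
time: 19.8
eef_pos: [0.4472, -0.1148, 0.0517]
eef_rot: [-0.0, 0.791, 0.612, 0.0]
ft_force: [0.4, -0.5, -0.5]
width: 0.047
grasp_force: 0.0
```

```bash
python3 - <<'E'
from plan import *; from h import *
go((445,-115,-22,75.5))
p=r.camera_params("wrist");I=r.grab_frame("wrist")[:,:,::-1];cv2.imwrite("pics/w12.png",I);print(proj(p,[[.445,-.115,.006],[.447,-.105,.006]]))
E
```

```text
now [ 447.2 -114.8   51.7] yaw 75.5 tilt [-0.01  0.03] F [ 0.4 -0.5 -0.5] w 0.047 g 0.0 t 19.8
  shift [-0.007 -0.02   0.737] x 2
[[255.23208026 203.17345441]
 [254.40154469 189.47813594]]
```

View pics/w12.png

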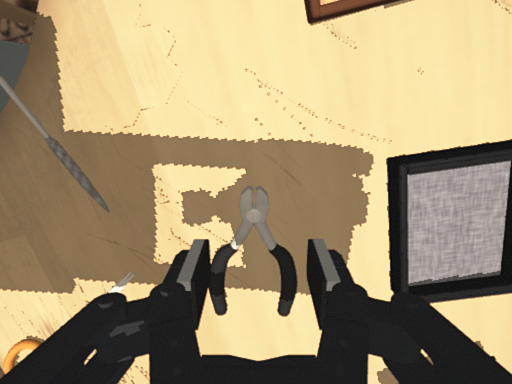

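The view shows the jaws at (254,187–216), handles below, axis upright, as expected. I descend and grip at about (255,204).

Request:
jog_arm:
  targets:
    - [0,-0.04,0.737,0,0,0,0.55]
    - [0,0,0.7,0,0,0,0.55]
    - [0,0,0,0,0,0,0.55]
    - [0,0,0,0,0,0,0.55]

```text
time: 20.25
eef_pos: [0.4448, -0.1139, -0.0199]
eef_rot: [-0.001, 0.79, 0.613, -0.0]
ft_force: [0.7, -0.4, 0.5]
width: 0.047
grasp_force: 0.0
```

Request:
jog_arm:
  targets:
    - [0,0,0,0,0,0,0]
    - [0,0,0,0,0,0,0]
    - [0,0,0,0,0,0,0]
    - [0,0,0,0,0,0,0]

```text
time: 20.65
eef_pos: [0.4463, -0.1149, -0.018]
eef_rot: [0.001, 0.791, 0.612, 0.001]
ft_force: [-0.4, 1.9, 4.6]
width: 0.016
grasp_force: 58.5
```

```bash
python3 - <<'E'
from plan import *
go((446,-115,60,75.5))
E
```

```text
now [ 446.3 -114.9  -18. ] yaw 75.5 tilt [ 0.21 -0.05] F [-0.4  1.9  4.6] w 0.016 g 58.5 t 20.6
  shift [-0.002 -0.002 -0.78 ] x 2
```

Request:
jog_arm:
  targets:
    - [0,0,-0.4,0,0,0,0]
    - [0,0,-0.7,0,0,0,0]
    - [0,0,-0.6,0,0,0,0]
    - [0,0,0,0,0,0,0]
    - [0,0,0,0,0,0,0]

```text
time: 21.15
eef_pos: [0.4456, -0.115, 0.0668]
eef_rot: [0.002, 0.791, 0.612, 0.001]
ft_force: [-0.4, 0.3, -0.4]
width: 0.0161
grasp_force: 58.7
```

```bash
python3 - <<'E'
from plan import *;from h import *
go((531,226,70,188.1),(531,226,-12.5,188.1))
S=r.grab_frame("side")[:,:,::-1];cv2.imwrite("pics/s13.png",S)
E
```

```text
now [ 445.6 -115.    66.8] yaw 75.5 tilt [ 0.2  -0.07] F [-0.4  0.3 -0.4] w 0.0161 g 58.7 t 21.1
  turn z -0.938 x 15 q6~-113
  shift [-0.295  0.723 -0.007] x 9
  shift [-0.     0.     0.825] x 2
```

Request:
jog_arm:
  targets:
    - [0,0,0,0,0,-0.938,0]
    - [0,0,0,0,0,-0.938,0]
    - [0,0,0,0,0,-0.938,0]
    - [0,0,0,0,0,-0.938,0]
    - [0,0,0,0,0,-0.938,0]

```text
time: 21.7
eef_pos: [0.4433, -0.1142, 0.0639]
eef_rot: [-0.002, 0.549, 0.836, -0.0]
ft_force: [-0.3, 0.5, -1.4]
width: 0.0164
grasp_force: 58.7
```

Request:
jog_arm:
  targets:
    - [0,0,0,0,0,-0.938,0]
    - [0,0,0,0,0,-0.938,0]
    - [0,0,0,0,0,-0.938,0]
    - [0,0,0,0,0,-0.938,0]
    - [0,0,0,0,0,-0.938,0]

```text
time: 22.2
eef_pos: [0.4433, -0.1142, 0.0639]
eef_rot: [-0.002, 0.251, 0.968, 0.0]
ft_force: [1.0, 0.4, -0.6]
width: 0.0161
grasp_force: 58.7
```

Request:
jog_arm:
  targets:
    - [0,0,0,0,0,-0.938,0]
    - [0,0,0,0,0,-0.938,0]
    - [0,0,0,0,0,-0.938,0]
    - [0,0,0,0,0,-0.938,0]
    - [0,0,0,0,0,-0.938,0]

```text
time: 22.7
eef_pos: [0.4433, -0.1142, 0.0639]
eef_rot: [-0.002, -0.073, 0.997, 0.001]
ft_force: [0.0, -0.2, 0.1]
width: 0.0162
grasp_force: 58.7
```

Request:
jog_arm:
  targets:
    - [-0.295,0.723,0,0,0,0,0]
    - [-0.295,0.723,0,0,0,0,0]
    - [-0.295,0.723,0,0,0,0,0]
    - [-0.295,0.723,0,0,0,0,0]
    - [-0.295,0.723,0,0,0,0,0]

```text
time: 23.2
eef_pos: [0.4911, 0.076, 0.0639]
eef_rot: [-0.002, -0.07, 0.998, -0.0]
ft_force: [0.9, -0.4, -0.3]
width: 0.0158
grasp_force: 58.8
```

Request:
jog_arm:
  targets:
    - [-0.295,0.723,0,0,0,0,0]
    - [-0.295,0.723,0,0,0,0,0]
    - [-0.295,0.723,0,0,0,0,0]
    - [-0.295,0.723,0,0,0,0,0]
    - [0,0,0,0,0,0,0]

```text
time: 23.7
eef_pos: [0.5315, 0.2306, 0.0639]
eef_rot: [0.0, -0.072, 0.997, 0.001]
ft_force: [0.9, -0.7, 1.3]
width: 0.0163
grasp_force: 58.8
```

Request:
jog_arm:
  targets:
    - [0,0,0,0,0,0,0]
    - [0,0,0,0,0,0,0]

```text
time: 23.9
eef_pos: [0.5288, 0.225, 0.0641]
eef_rot: [-0.002, -0.07, 0.998, -0.001]
ft_force: [-0.3, -0.7, -0.5]
width: 0.0159
grasp_force: 58.8
```

```bash
python3 - <<'E'
from plan import *;from h import *
go((531,226,-12.5,188.1))
I=r.grab_frame("wrist")[:,:,::-1];cv2.imwrite("pics/w14.png",I)
p=r.camera_params("wrist");print(np.round(proj(p,[[.531+.14*.0,.226,.017]])))
# tray wall corners expected
c,s=np.cos(np.radians(8.1)),np.sin(np.radians(8.1))
f=lambda x,y:[.566+c*x-s*y,.2695+s*x+c*y,.02]
print(np.round(proj(p,[f(-.067,-.091),f(.067,-.091),f(.067,.091),f(-.067,.091)])))
E
```

```text
now [528.8 225.   64.1] yaw -171.9 tilt [-0.19 -0.09] F [-0.3 -0.7 -0.5] w 0.0159 g 58.8 t 23.9
  shift [-0.023  0.007  0.766] x 2
[[259. 203.]]
[[180. 168.]
 [193. 330.]
 [419. 330.]
 [450. 169.]]
```

```bash
python3 - <<'E'
import cv2,numpy as np
I=cv2.imread("pics/w14.png");V=cv2.cvtColor(I,cv2.COLOR_BGR2HSV)[...,2]
def runs(a):
    d=np.diff(np.r_[0,a.astype(int),0]);return [(int(x),int(y)) for x,y in zip(np.where(d==1)[0],np.where(d==-1)[0]) if y-x>3]
for x in(215,300,350,420): print("col",x,runs(V[:320,x]<105))
for y in(185,200,215): print("row",y,runs(V[y]<105))
E
```

```text
col 215 [(165, 179), (248, 320)]
col 300 [(247, 320)]
col 350 [(165, 172), (242, 260), (288, 320)]
col 420 [(165, 171), (262, 320)]
row 185 [(89, 101), (189, 201), (434, 447)]
row 200 [(89, 101), (190, 202), (430, 444)]
row 215 [(89, 101), (191, 203), (428, 441)]
```

Request:
jog_arm:
  targets:
    - [-0.04,0.03,0.7,0,0,0,0]
    - [0,0,0.7,0,0,0,0]
    - [0,0,0,0,0,0,0]
    - [0,0,0,0,0,0,0]
    - [0,0,0,0,0,0,0]

```text
time: 24.45
eef_pos: [0.5334, 0.2277, -0.0032]
eef_rot: [0.001, -0.07, 0.998, 0.0]
ft_force: [-0.1, 0.3, -0.9]
width: 0.0158
grasp_force: 58.9
```

Request:
jog_arm:
  targets:
    - [0,0,0.08,0,0,0,0]
    - [0,0,0.06,0,0,0,0]
    - [0,0,0.03,0,0,0,0]
    - [0,0,0,0,0,0,0]
    - [0,0,0,0,0,0,0]

```text
time: 24.95
eef_pos: [0.5324, 0.228, -0.0128]
eef_rot: [0.0, -0.071, 0.998, 0.0]
ft_force: [1.0, -1.1, 0.6]
width: 0.0164
grasp_force: 59.1
```

Request:
jog_arm:
  targets:
    - [0,0,0.03,0,0,0,0]
    - [0,0,0,0,0,0,0]
    - [0,0,0,0,0,0,0.38]
    - [0,0,0,0,0,0,0.38]
    - [0,0,0,0,0,0,0.38]

```text
time: 25.45
eef_pos: [0.5321, 0.2279, -0.0148]
eef_rot: [-0.0, -0.071, 0.998, -0.0]
ft_force: [0.1, 0.5, -0.7]
width: 0.0328
grasp_force: 0.0
```

Request:
jog_arm:
  targets:
    - [0,0,-0.6,0,0,0,0.38]
    - [0,0,-0.7,0,0,0,0.5]
    - [0,0,-0.7,0,0,0,0.5]
    - [0,0,0,0,0,0,0.5]

```text
time: 25.85
eef_pos: [0.536, 0.2293, 0.09]
eef_rot: [0.005, -0.071, 0.997, 0.001]
ft_force: [0.2, 0.2, -0.6]
width: 0.0424
grasp_force: 0.0
```

```bash
python3 - <<'E'
from plan import *;from h import *
I=r.grab_frame("wrist")[:,:,::-1];cv2.imwrite("pics/w15.png",I);p=r.camera_params("wrist")
cv2.imwrite("pics/s15.png",r.grab_frame("side")[:,:,::-1])
print(p["extrinsics"][:3,3])
# loupe in side0/top0
T=cv2.imread("pics/top0.png");S=cv2.imread("pics/side0.png")
for I,pp,c in((T,r.camera_params("top"),(532*.64,382*.64)),(S,r.camera_params("side"),(490*.64,256*.64))):
    x,y=map(int,c);h=cv2.cvtColor(I,cv2.COLOR_BGR2HSV).astype(int);m=np.zeros(h.shape[:2],np.uint8)
    m[y-18:y+18,x-22:x+22]=(h[...,2]<125)[y-18:y+18,x-22:x+22]
    q=biggest(m);print(len(q),rect(plane(pp,q,.01)))
go((379,-271,60,79.4))
E
```

```text
[0.45364376 0.21773351 0.25626362]
135 [ 378.1 -276.8   51.1   21.9   80.3]
119 [ 377.6 -273.    55.9   26.    78.2]
now [532.6 228.1  86. ] yaw -171.9 tilt [0.09 0.03] F [0.9 0.2 0. ] w 0.0427 g 0.0 t 25.9
  turn z 0.970 x 14 q6~34
  shift [-0.798 -0.091  0.04 ] x 13
```

Request:
jog_arm:
  targets:
    - [0,0,0,0,0,0.97,0.6]
    - [0,0,0,0,0,0.97,0.6]
    - [0,0,0,0,0,0.97,0.6]
    - [0,0,0,0,0,0.97,0.6]
    - [0,0,0,0,0,0.97,0.6]

```text
time: 26.45
eef_pos: [0.5305, 0.2273, 0.083]
eef_rot: [-0.002, 0.268, 0.964, -0.001]
ft_force: [-0.1, -0.6, 0.5]
width: 0.0509
grasp_force: 0.0
```

Request:
jog_arm:
  targets:
    - [0,0,0,0,0,0.97,0.6]
    - [0,0,0,0,0,0.97,0.6]
    - [0,0,0,0,0,0.97,0.6]
    - [0,0,0,0,0,0.97,0.6]
    - [0,0,0,0,0,0.97,0.6]

```text
time: 26.95
eef_pos: [0.5305, 0.2273, 0.083]
eef_rot: [-0.001, 0.572, 0.82, -0.002]
ft_force: [0.7, -0.2, -0.5]
width: 0.0513
grasp_force: 0.0
```

Request:
jog_arm:
  targets:
    - [0,0,0,0,0,0.97,0.6]
    - [0,0,0,0,0,0.97,0.6]
    - [0,0,0,0,0,0.97,0.6]
    - [0,0,0,0,0,0.97,0.6]
    - [-0.798,-0.091,0.04,0,0,0,0.6]

```text
time: 27.45
eef_pos: [0.5219, 0.1923, 0.0817]
eef_rot: [-0.0, 0.769, 0.639, 0.001]
ft_force: [1.0, -1.6, 0.5]
width: 0.0512
grasp_force: 0.0
```

Request:
jog_arm:
  targets:
    - [-0.798,-0.091,0.04,0,0,0,0.6]
    - [-0.798,-0.091,0.04,0,0,0,0.6]
    - [-0.798,-0.091,0.04,0,0,0,0.6]
    - [-0.798,-0.091,0.04,0,0,0,0.6]
    - [-0.798,-0.091,0.04,0,0,0,0.6]

```text
time: 27.95
eef_pos: [0.4591, -0.0036, 0.0716]
eef_rot: [-0.001, 0.769, 0.639, -0.001]
ft_force: [0.4, -0.7, -0.5]
width: 0.0509
grasp_force: 0.0
```

Request:
jog_arm:
  targets:
    - [-0.798,-0.091,0.04,0,0,0,0.6]
    - [-0.798,-0.091,0.04,0,0,0,0.6]
    - [-0.798,-0.091,0.04,0,0,0,0.6]
    - [-0.798,-0.091,0.04,0,0,0,0.6]
    - [-0.798,-0.091,0.04,0,0,0,0.6]

```text
time: 28.45
eef_pos: [0.4004, -0.195, 0.0617]
eef_rot: [-0.002, 0.769, 0.639, -0.001]
ft_force: [1.0, -0.9, 0.4]
width: 0.051
grasp_force: 0.0
```

Request:
jog_arm:
  targets:
    - [-0.798,-0.091,0.04,0,0,0,0.6]
    - [-0.798,-0.091,0.04,0,0,0,0.6]
    - [0,0,0,0,0,0,0.6]
    - [0,0,0,0,0,0,0.6]
    - [0,0,0,0,0,0,0.6]

```text
time: 28.95
eef_pos: [0.378, -0.2695, 0.0583]
eef_rot: [-0.002, 0.769, 0.639, -0.0]
ft_force: [-0.3, -0.2, -0.2]
width: 0.0512
grasp_force: 0.0
```

```bash
python3 - <<'E'
from plan import *;from h import *
go((378,-274,-18,79.4))
I=r.grab_frame("wrist")[:,:,::-1];cv2.imwrite("pics/w16.png",I);p=r.camera_params("wrist")
c=proj(p,[[.378,-.274,.01]])[0];print(c)
h=cv2.cvtColor(I,cv2.COLOR_BGR2HSV).astype(int)
x,y=map(int,c)
for row in range(y-50,y+50,8): print(row,"".join("#" if v<70 else ("+" if v<130 else ".") for v in h[row,x-50:x+50:2,2]), h[row,x])
E
```

```text
now [ 378.  -269.5   58.3] yaw 79.4 tilt [-0.13  0.15] F [-0.3 -0.2 -0.2] w 0.0512 g 0.0 t 28.9
  shift [-0.045  0.008  0.763] x 2
[258.82186394 206.89841192]
156 .................................................. [ 21  95 244]
164 ...........................+...................... [ 21  95 251]
172 ...................+.+########+................... [105  24  21]
180 ...............+.+################+............... [60 13 20]
188 .......+..+.....+###+...........###+.............. [ 23  46 221]
196 +.+...........+.+####..........+####.............. [ 19  54 222]
204 +++............+.+################................ [17 87 56]
212 ....+............++++#++++++++++##................ [16 81 72]
220 ..........+.....+#+#+++#+++++#+##+................ [16 84 73]
228 ................+##+#+##++#+##++#+................ [17 81 72]
236 ..+.............+##+#+###+##+###+................. [15 78 72]
244 .........+.+......++++++++++++++.................. [17 97 92]
252 ++............+.+++.....+.....++.................. [ 17 106 130]
```

The loupe mask spans columns 241–276 and rows 170–243, matching the prediction. I grasp it.

Request:
jog_arm:
  targets:
    - [-0.07,0,0.79,0,0,0,0.6]
    - [0,0,0.79,0,0,0,0.6]
    - [0,0,0,0,0,0,0.6]
    - [0,0,0,0,0,0,0.6]
  squeeze: 40

```text
time: 29.4
eef_pos: [0.3779, -0.2728, -0.0199]
eef_rot: [-0.002, 0.769, 0.64, -0.0]
ft_force: [-0.3, 0.4, 0.4]
width: 0.0513
grasp_force: 0.0
```

Request:
jog_arm:
  targets:
    - [0,0,0,0,0,0,0]
    - [0,0,0,0,0,0,0]
    - [0,0,0,0,0,0,0]
    - [0,0,0,0,0,0,0]

```text
time: 29.8
eef_pos: [0.3795, -0.2753, -0.0178]
eef_rot: [0.002, 0.769, 0.639, 0.0]
ft_force: [-0.0, 1.7, 6.5]
width: 0.0231
grasp_force: 38.0
```

Request:
jog_arm:
  targets:
    - [0,0,-0.5,0,0,0,0]
    - [0,0,-0.8,0,0,0,0]
    - [0,0,-0.5,0,0,0,0]
    - [0,0,0,0,0,0,0]
    - [0,0,0,0,0,0,0]

```text
time: 30.3
eef_pos: [0.3789, -0.2751, 0.0717]
eef_rot: [0.002, 0.769, 0.639, 0.0]
ft_force: [-1.0, -0.2, -0.9]
width: 0.0227
grasp_force: 38.2
```

```bash
python3 - <<'E'
from plan import *;from h import *
go((577,-166,69,84))
E
```

```text
now [ 378.9 -275.1   71.7] yaw 79.4 tilt [ 0.15 -0.13] F [-1.  -0.2 -0.9] w 0.0227 g 38.2 t 30.3
  turn z -0.570 x 1 q6~-30
  shift [0.431 0.619 0.009] x 6
```

Request:
jog_arm:
  targets:
    - [0.431,0.619,0,0,0,-0.57,0]
    - [0.431,0.619,0,0,0,0,0]
    - [0.431,0.619,0,0,0,0,0]
    - [0.431,0.619,0,0,0,0,0]
    - [0.431,0.619,0,0,0,0,0]

```text
time: 30.8
eef_pos: [0.5448, -0.1849, 0.0688]
eef_rot: [-0.001, 0.743, 0.669, -0.001]
ft_force: [0.0, -1.5, -0.1]
width: 0.023
grasp_force: 38.3
```

Request:
jog_arm:
  targets:
    - [0.431,0.619,0,0,0,0,0]
    - [0,0,0,0,0,0,0]
    - [0,0,0,0,0,0,0]
    - [0,0,0,0,0,0,0]

```text
time: 31.2
eef_pos: [0.5758, -0.1679, 0.069]
eef_rot: [-0.002, 0.743, 0.669, -0.001]
ft_force: [-0.3, -0.1, -0.1]
width: 0.0227
grasp_force: 38.3
```

```bash
cat > runs.py <<'E'
import numpy as np
def runs(a,mn=3):
    d=np.diff(np.r_[0,a.astype(int),0]);return [(int(x),int(y)) for x,y in zip(np.where(d==1)[0],np.where(d==-1)[0]) if y-x>mn]
E
python3 - <<'E'
from plan import *;from h import *;from runs import runs
go((577,-165,70,84))
I=r.grab_frame("wrist")[:,:,::-1];cv2.imwrite("pics/w17.png",I);p=r.camera_params("wrist")
a=np.radians(-6);c,s=np.cos(a),np.sin(a);f=lambda x,y,z=.022:[.577+c*x-s*y,-.165+s*x+c*y,z]
print(np.round(proj(p,[f(-.044,-.054),f(.044,-.054),f(.044,.054),f(-.044,.054),f(0,0)])))
V=cv2.cvtColor(I,cv2.COLOR_BGR2HSV)[...,2]
for x in(200,225,290,315): print("col",x,runs(V[:,x]<90))
for y in(150,170,190,210,230): print("row",y,runs(V[y]<90))
E
```

```text
now [ 575.8 -167.9   69. ] yaw 84.0 tilt [-0.2   0.05] F [-0.3 -0.1 -0.1] w 0.0227 g 38.3 t 31.2
  shift [ 0.06   0.017 -0.019] x 1
[[201. 264.]
 [317. 264.]
 [327. 119.]
 [192. 119.]
 [259. 197.]]
col 200 [(118, 210), (262, 384)]
col 225 [(117, 132), (133, 155), (187, 195), (196, 217), (266, 321), (340, 353), (355, 384)]
col 290 [(117, 131), (141, 145), (149, 158), (162, 168), (169, 173), (185, 189), (204, 209), (213, 217), (219, 236), (257, 326), (327, 384)]
col 315 [(117, 384)]
row 150 [(197, 254), (255, 267), (268, 272), (275, 309), (313, 327)]
row 170 [(199, 211), (262, 279), (280, 305), (306, 311), (312, 325)]
row 190 [(199, 212), (213, 227), (231, 237), (242, 246), (248, 268), (269, 275), (276, 282), (299, 324), (507, 512)]
row 210 [(201, 217), (236, 283), (292, 301), (307, 323), (504, 512)]
row 230 [(202, 213), (231, 242), (276, 297), (306, 321), (501, 512)]
```

View pics/w17.png

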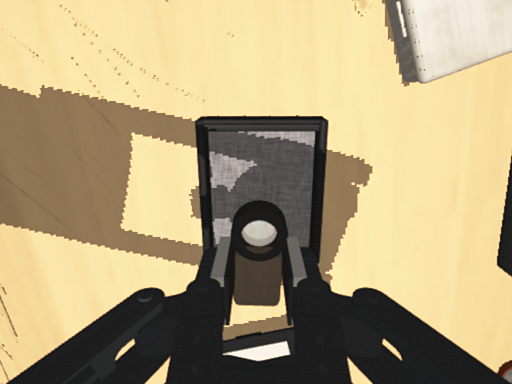

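The loupe (eyepiece at (260,232)) is held over the case, whose edges run 199–324 at row 190. The case centre comes out near (578,-166), yaw 84°. I lower it.

Request:
jog_arm:
  targets:
    - [0.03,0.04,0.75,0,0,0,0]
    - [0,0,0.75,0,0,0,0]
    - [0,0,0,0,0,0,0]
    - [0,0,0,0,0,0,0]
    - [0,0,0,0,0,0,0]

```text
time: 31.75
eef_pos: [0.581, -0.1677, -0.003]
eef_rot: [0.001, 0.743, 0.669, 0.001]
ft_force: [0.4, -0.3, 0.9]
width: 0.0229
grasp_force: 38.4
```

Request:
jog_arm:
  targets:
    - [0,-0.04,0.1,0,0,0,0]
    - [0,0,0.07,0,0,0,0]
    - [0,0,0.04,0,0,0,0]
    - [0,0,0,0,0,0,0]
    - [0,0,0,0,0,0,0]

```text
time: 32.25
eef_pos: [0.5783, -0.1667, -0.0137]
eef_rot: [0.001, 0.743, 0.669, 0.0]
ft_force: [-1.3, 0.3, 7.2]
width: 0.0229
grasp_force: 39.4
```

Request:
jog_arm:
  targets:
    - [0,0,0,0,0,0,0.38]
    - [0,0,0,0,0,0,0.38]
    - [0,0,-0.3,0,0,0,0.38]
    - [0,0,-0.8,0,0,0,0.38]
    - [0,0,-0.8,0,0,0,0.4]

```text
time: 32.75
eef_pos: [0.5769, -0.1661, 0.0795]
eef_rot: [-0.002, 0.743, 0.669, -0.001]
ft_force: [0.6, -0.8, -0.2]
width: 0.0341
grasp_force: 0.0
```

Request:
jog_arm:
  targets:
    - [0,0,0,0,0,0,0.4]
    - [0,0,0,0,0,0,0.4]

```text
time: 32.95
eef_pos: [0.5789, -0.1668, 0.0809]
eef_rot: [0.001, 0.743, 0.669, 0.001]
ft_force: [-0.2, 0.3, -0.5]
width: 0.0342
grasp_force: 0.0
```

```bash
python3 - <<'E'
from plan import *;from h import *;from runs import runs
go((558,-342,80,7.7))
I=r.grab_frame("wrist")[:,:,::-1];cv2.imwrite("pics/w18.png",I);p=r.camera_params("wrist")
a=np.radians(-6);c,s=np.cos(a),np.sin(a);f=lambda x,y,z=.022:[.578+c*x-s*y,-.166+s*x+c*y,z]
print(np.round(proj(p,[f(-.044,-.054),f(.044,-.054),f(.044,.054),f(-.044,.054),f(.044,.054,0),f(-.044,.054,0),f(0,0)])))
V=cv2.cvtColor(I,cv2.COLOR_BGR2HSV)[...,2]
for x in(225,240,258,290): print("col",x,runs(V[:,x]<90))
for y in(110,130,150,170,190,210): print("row",y,runs(V[y]<90))
m=np.array([ "".join("#" if v<45 else("+" if v<80 else ".") for v in V[y,190:330:2]) for y in range(100,260,6)]);print("\n".join(m))
E
```

```text
now [ 578.9 -166.8   80.9] yaw 84.0 tilt [ 0.14 -0.05] F [-0.2  0.3 -0.5] w 0.0342 g 0.0 t 33.0
  turn z 0.954 x 10 q6~66
  shift [-0.177  0.683  0.004] x 5
[[203. 260.]
 [314. 260.]
 [323. 122.]
 [195. 122.]
 [317. 118.]
 [200. 118.]
 [258. 196.]]
col 225 [(117, 132), (140, 151), (208, 213), (242, 257), (331, 343), (355, 384)]
col 240 [(117, 138), (142, 157), (173, 237), (242, 258), (327, 339), (358, 384)]
col 258 [(117, 131), (135, 144), (145, 167), (187, 235), (236, 257), (324, 336), (361, 384)]
col 290 [(117, 130), (140, 159), (160, 201), (202, 211), (217, 227), (232, 236), (237, 241), (242, 257), (317, 384)]
row 110 [(500, 512)]
row 130 [(194, 274), (307, 319), (498, 512)]
row 150 [(196, 208), (218, 267), (270, 304), (305, 318), (495, 512)]
row 170 [(197, 209), (241, 250), (266, 317), (493, 512)]
row 190 [(198, 210), (211, 288), (303, 316), (490, 512)]
row 210 [(199, 235), (236, 291), (301, 315), (488, 512)]
......................................................................
......................................................................
...............................
[... 1043 characters left out ...]
#+..........+++.+++++++++++++++++....+..........+#####.......
.....#####+...............++++++++++++++++.........+.....######.......
.....#####+...............++++++++++++++++............+..#####+.......
.....+####............+..++++++++++++++++........+.......#####........
......#+###................++++++++++++++................#####........
......#+###.................+........+...................#####........
......#+#......#+..............................+....+#+.....##........
......#+......#########################################......#........
..+####......####++++###################################......####+...
######......+#####++#####################################......######.
```

The pixel map shows the loupe lying in the case, close to its middle. Next the cover.

Request:
jog_arm:
  targets:
    - [0,0,0,0,0,0.954,0.4]
    - [0,0,0,0,0,0.954,0.4]
    - [0,0,0,0,0,0.954,0.4]
    - [0,0,0,0,0,0.954,0.4]
    - [0,0,0,0,0,0.954,0.4]

```text
time: 33.5
eef_pos: [0.5763, -0.166, 0.0774]
eef_rot: [-0.002, 0.922, 0.387, -0.002]
ft_force: [-1.0, -0.6, -0.3]
width: 0.0343
grasp_force: 0.0
```

Request:
jog_arm:
  targets:
    - [0,0,0,0,0,0.954,0.4]
    - [0,0,0,0,0,0.954,0.4]
    - [0,0,0,0,0,0.954,0.4]
    - [0,0,0,0,0,0.954,0.4]
    - [0,0,0,0,0,0.954,0.4]

```text
time: 34.0
eef_pos: [0.5763, -0.166, 0.0774]
eef_rot: [-0.001, 0.998, 0.064, -0.002]
ft_force: [-0.2, 0.1, -0.2]
width: 0.0343
grasp_force: 0.0
```

Request:
jog_arm:
  targets:
    - [-0.177,0.683,0,0,0,0,0.4]
    - [-0.177,0.683,0,0,0,0,0.4]
    - [-0.177,0.683,0,0,0,0,0.4]
    - [-0.177,0.683,0,0,0,0,0.4]
    - [-0.177,0.683,0,0,0,0,0.4]

```text
time: 34.5
eef_pos: [0.5553, -0.342, 0.0772]
eef_rot: [-0.001, 0.998, 0.067, -0.002]
ft_force: [0.5, -0.5, 0.6]
width: 0.0342
grasp_force: 0.0
```

Request:
jog_arm:
  targets:
    - [0,0,0,0,0,0,0.4]
    - [0,0,0,0,0,0,0.4]
    - [0,0,0,0,0,0,0.4]
    - [0,0,0,0,0,0,0.4]
    - [0,0,0,0,0,0,0.4]

```text
time: 35.0
eef_pos: [0.5571, -0.3404, 0.0796]
eef_rot: [-0.0, 0.998, 0.068, -0.0]
ft_force: [-0.3, 0.3, 0.1]
width: 0.0342
grasp_force: 0.0
```

```bash
python3 - <<'E'
from plan import *;from h import *;from runs import runs
go((558,-342,40,7.7))
p=r.camera_params("wrist");I=r.grab_frame("wrist")[:,:,::-1];cv2.imwrite("pics/w19.png",I)
a=np.radians(7.7);c,s=np.cos(a),np.sin(a);f=lambda x,y,z=.020:[.558+c*x-s*y,-.342+s*x+c*y,z]
print("frame",np.round(proj(p,[f(-.046,-.056),f(.046,-.056),f(.046,.056),f(-.046,.056),f(0,0)])).tolist())
print("pull top",np.round(proj(p,[f(-.022,-.007,.037),f(.022,-.007,.037),f(.022,.007,.037),f(-.022,.007,.037)])).tolist())
V=cv2.cvtColor(I,cv2.COLOR_BGR2HSV)[...,2]
for x in(190,215,240,280,300,320): print("col",x,runs(V[:240,x]<60))
for y in(140,160,180,200,220): print("row",y,runs(V[y]<60))
print("\n".join("".join("#" if v<60 else("+" if v<150 else ".") for v in V[y,160:360:3]) for y in range(100,260,6)))
E
```

```text
now [ 557.1 -340.4   79.6] yaw 7.8 tilt [-0.03  0.03] F [-0.3  0.3  0.1] w 0.0342 g 0.0 t 35.0
  shift [0.014 0.034 0.792] x 1
frame [[332.0, 249.0], [342.0, 132.0], [181.0, 132.0], [190.0, 249.0], [261.0, 194.0]]
pull top [[271.0, 231.0], [272.0, 172.0], [251.0, 172.0], [251.0, 231.0]]
col 190 [(146, 150), (165, 210)]
col 215 [(133, 149)]
col 240 [(133, 148), (236, 240)]
col 280 [(133, 148), (236, 240)]
col 300 [(132, 148)]
col 320 [(132, 148), (235, 240)]
row 140 [(0, 6), (11, 20), (81, 104), (208, 342)]
row 160 [(80, 102), (195, 201), (250, 276), (325, 341)]
row 180 [(0, 33), (79, 101), (188, 203), (324, 339)]
row 200 [(51, 95), (189, 204), (323, 337)]
row 220 [(191, 205), (322, 336)]
.............................++++++++++++.++++++++++...............
...........................++++++++++++++++++++++++++++............
.........................++++++++++++.+++++++++++++++++++..........
........................++++++++++++++++++++++++++++++++++.........
......................++++++++++++++++++++++++++++++++++++++.......
...........+++++++++++++++++++++++++++++++++++++++++++++++++++.
[... 732 characters left out ...]
.......+#####+++++++
.+++++++++#####...............+#++++++#...............+####++++++..
++++++++..#####...............+#++++++#...............#####++++....
++++++....+####...............+#++++++#...............#####+.......
++++......+####+..............+#++++++#...............#####........
++.........####+..............+#++++++#...............#####........
...........####+......................................####+........
...........#####++++##########################++++########.........
...........####++++############################++++#######.........
............###++++##.................+++++++##+++++##+............
..........####++++###+...............++++++++###++++####...........
```

Cover edges at row 180 are columns 188 and 339, and the pull's middle is column 264, so the cover centre is near (558,-343.7), yaw 7.8°. I go down on the pull.

Request:
jog_arm:
  targets:
    - [0.01,0.068,0.7,0,0,0,0.4]
    - [0,0,0.6,0,0,0,0.4]
    - [0,0,0,0,0,0,0.4]
    - [0,0,0,0,0,0,0.4]
    - [0,0,0,0,0,0,0.4]
  squeeze: 80

```text
time: 35.55
eef_pos: [0.5593, -0.3456, 0.0165]
eef_rot: [0.001, 0.998, 0.067, 0.001]
ft_force: [0.3, 0.1, 0.8]
width: 0.0339
grasp_force: 0.0
```

Request:
jog_arm:
  targets:
    - [0,0,0.15,0,0,0,0.4]
    - [0,0,0.1,0,0,0,0.4]
    - [0,0,0,0,0,0,0.4]
    - [0,0,0,0,0,0,0.4]

```text
time: 35.95
eef_pos: [0.5579, -0.345, 0.0023]
eef_rot: [-0.0, 0.998, 0.067, -0.0]
ft_force: [-0.2, 0.8, -0.8]
width: 0.0343
grasp_force: 0.0
```

Request:
jog_arm:
  targets:
    - [0,0,0,0,0,0,0]
    - [0,0,0,0,0,0,0]
    - [0,0,0,0,0,0,0]
    - [0,0,0,0,0,0,0]

```text
time: 36.35
eef_pos: [0.5581, -0.3452, 0.0027]
eef_rot: [0.0, 0.998, 0.067, 0.0]
ft_force: [0.0, -0.8, 2.5]
width: 0.0112
grasp_force: 80.2
```

Request:
jog_arm:
  targets:
    - [0,0,-0.3,0,0,0,0]
    - [0,0,-0.7,0,0,0,0]
    - [0,0,-0.7,0,0,0,0]
    - [0,0,0,0,0,0,0]
    - [0,0,0,0,0,0,0]

```text
time: 36.85
eef_pos: [0.5587, -0.3455, 0.0892]
eef_rot: [0.001, 0.998, 0.067, 0.001]
ft_force: [-0.4, 0.2, -1.9]
width: 0.0111
grasp_force: 79.9
```

```bash
python3 - <<'E'
from plan import *;from h import *;from runs import runs
go((577,-165.5,80,-6))
p=r.camera_params("wrist");I=r.grab_frame("wrist")[:,:,::-1];cv2.imwrite("pics/w20.png",I)
P,M,_=pose()
# cover rigid in tool: frame top expected ~ tip-4mm => cover origin z = eef z +.0143
f=lambda x,y,z:P+M@np.array([x,-y,-(z+.0143)])
print("frame exp",np.round(proj(p,[f(-.046,-.056,.003),f(.046,-.056,.003),f(.046,.056,.003),f(-.046,.056,.003)])).tolist())
V=cv2.cvtColor(I,cv2.COLOR_BGR2HSV)[...,2]
for x in(200,225,290,310): print("col",x,runs(V[:240,x]<60))
for y in(140,160,180,200,220): print("row",y,runs(V[y]<60))
E
```

```text
now [ 558.7 -345.5   89.2] yaw 7.7 tilt [ 0.14 -0.1 ] F [-0.4  0.2 -1.9] w 0.0111 g 79.9 t 36.9
  turn z 0.855 x 2 q6~64
  shift [-0.002 -0.724  0.037] x 5
frame exp [[356.0, 317.0], [374.0, 159.0], [141.0, 159.0], [159.0, 317.0]]
col 200 [(157, 180)]
col 225 [(157, 180)]
col 290 [(157, 180)]
col 310 [(157, 180)]
row 140 [(0, 9), (13, 22), (64, 69), (81, 103)]
row 160 [(79, 101), (142, 374)]
row 180 [(0, 40), (78, 99), (145, 169), (180, 186), (348, 372)]
row 200 [(63, 91), (147, 169), (239, 278), (347, 369)]
row 220 [(149, 171), (240, 244), (273, 277), (345, 367)]
```

The held cover sits square to the tool: edges 145–372 about centre 258.5, far edge row 157 level. I move over the case.

Request:
jog_arm:
  targets:
    - [0,0,0,0,0,0.855,0]
    - [0,0,0,0,0,0.855,0]
    - [0,-0.724,0,0,0,0,0]
    - [0,-0.724,0,0,0,0,0]
    - [0,-0.724,0,0,0,0,0]

```text
time: 37.4
eef_pos: [0.5677, -0.2355, 0.0853]
eef_rot: [-0.001, 0.999, -0.053, -0.002]
ft_force: [0.2, 0.4, -1.1]
width: 0.0108
grasp_force: 79.8
```

Request:
jog_arm:
  targets:
    - [0,-0.724,0,0,0,0,0]
    - [0,-0.724,0,0,0,0,0]
    - [0,0,0,0,0,0,0]
    - [0,0,0,0,0,0,0]
    - [0,0,0,0,0,0,0]

```text
time: 37.9
eef_pos: [0.5763, -0.1655, 0.0865]
eef_rot: [0.0, 0.999, -0.052, -0.001]
ft_force: [0.3, -0.4, -1.2]
width: 0.0111
grasp_force: 79.8
```

Request:
jog_arm:
  targets:
    - [0,0,0.7,0,0,0,0]
    - [0,0,0,0,0,0,0]
    - [0,0,0,0,0,0,0]
    - [0,0,0,0,0,0,0]
    - [0,0,0,0,0,0,0]

```text
time: 38.4
eef_pos: [0.5778, -0.1658, 0.0535]
eef_rot: [0.0, 0.999, -0.053, 0.001]
ft_force: [-0.4, 0.2, -0.7]
width: 0.0116
grasp_force: 79.8
```

```bash
python3 - <<'E'
from plan import *;from h import *;from runs import runs
go((576.5,-165.5,24,-6))
ps=r.camera_params("top");cv2.imwrite("pics/t21.png",r.grab_frame("top")[:,:,::-1])
E
```

```text
now [ 577.8 -165.8   53.5] yaw -6.0 tilt [ 0.12 -0.05] F [-0.4  0.2 -0.7] w 0.0116 g 79.8 t 38.4
  shift [-0.026 -0.004  0.591] x 1
```

Request:
jog_arm:
  targets:
    - [-0.02,0,0.5,0,0,0,0]
    - [0,0,0,0,0,0,0]
    - [0,0,0,0,0,0,0]
    - [0,0,0,0,0,0,0]

```text
time: 38.85
eef_pos: [0.5766, -0.1651, 0.0283]
eef_rot: [0.0, 0.999, -0.052, 0.001]
ft_force: [-0.6, -0.6, -0.9]
width: 0.0109
grasp_force: 79.8
```

Request:
jog_arm:
  targets:
    - [0,0,0.08,0,0,0,0]
    - [0,0,0,0,0,0,0]
    - [0,0,0.04,0,0,0,0]
    - [0,0,0,0,0,0,0]
    - [0,0,0,0,0,0,0]

```text
time: 39.35
eef_pos: [0.5759, -0.1649, 0.0213]
eef_rot: [-0.0, 0.999, -0.052, -0.0]
ft_force: [-0.3, -0.5, -0.9]
width: 0.0114
grasp_force: 79.8
```

Request:
jog_arm:
  targets:
    - [0.01,0.01,0.04,0,0,0,0]
    - [0,0,0,0,0,0,0]
    - [0,0,0.03,0,0,0,0]
    - [0,0,0,0,0,0,0]
    - [0,0,0,0,0,0,0]

```text
time: 39.85
eef_pos: [0.5765, -0.1654, 0.0179]
eef_rot: [-0.0, 0.999, -0.052, 0.0]
ft_force: [0.4, 0.4, -1.1]
width: 0.0113
grasp_force: 79.9
```

Request:
jog_arm:
  targets:
    - [0,0,0.03,0,0,0,0]
    - [0,0,0,0,0,0,0]
    - [0,0,0,0,0,0,0]

```text
time: 40.15
eef_pos: [0.5767, -0.1656, 0.0166]
eef_rot: [0.0, 0.999, -0.052, 0.0]
ft_force: [0.9, 0.9, 3.4]
width: 0.0112
grasp_force: 80.3
```

Contact comes at z = 16.6, as predicted for resting 10 mm above home, with small side forces. I press on.

Request:
jog_arm:
  targets:
    - [0,0,0.03,0,0,0,0]
    - [0,0,0,0,0,0,0]
    - [0,0,0.03,0,0,0,0]
    - [0,0,0,0,0,0,0]

```text
time: 40.55
eef_pos: [0.5766, -0.1655, 0.0133]
eef_rot: [-0.0, 0.999, -0.052, 0.0]
ft_force: [1.4, 0.2, -0.7]
width: 0.0111
grasp_force: 80.0
```

Request:
jog_arm:
  targets:
    - [0,0,0.03,0,0,0,0]
    - [0,0,0,0,0,0,0]
    - [0,0,0.03,0,0,0,0]
    - [0,0,0,0,0,0,0]

```text
time: 40.95
eef_pos: [0.576, -0.1654, 0.0099]
eef_rot: [-0.0, 0.999, -0.052, -0.0]
ft_force: [-0.4, 0.8, -1.1]
width: 0.0109
grasp_force: 79.8
```

Request:
jog_arm:
  targets:
    - [0,0,0.03,0,0,0,0]
    - [0,0,0,0,0,0,0]
    - [0,0,0,0,0,0,0]

```text
time: 41.25
eef_pos: [0.5766, -0.1656, 0.0089]
eef_rot: [0.0, 0.999, -0.052, 0.0]
ft_force: [0.8, -0.4, -0.3]
width: 0.0111
grasp_force: 79.9
```

Request:
jog_arm:
  targets:
    - [0,0,0.03,0,0,0,0]
    - [0,0,0,0,0,0,0]
    - [0,0,0,0,0,0,0]

```text
time: 41.55
eef_pos: [0.5767, -0.1656, 0.0086]
eef_rot: [0.0, 0.999, -0.052, 0.001]
ft_force: [-0.3, 0.7, 7.2]
width: 0.0113
grasp_force: 80.9
```

Request:
jog_arm:
  targets:
    - [0,0,0.04,0,0,0,0]
    - [0,0,0,0,0,0,0]
    - [0,0,0,0,0,0,0]

```text
time: 41.85
eef_pos: [0.5767, -0.1656, 0.0086]
eef_rot: [0.0, 0.999, -0.052, 0.001]
ft_force: [-4.6, 1.9, 20.7]
width: 0.0109
grasp_force: 82.5
```

Request:
jog_arm:
  targets:
    - [0,0,0.04,0,0,0,0]
    - [0,0,0,0,0,0,0]
    - [0,0,0,0,0,0,0]

```text
time: 42.15
eef_pos: [0.5767, -0.1656, 0.0084]
eef_rot: [0.0, 0.999, -0.052, 0.001]
ft_force: [-8.4, 2.7, 32.9]
width: 0.0112
grasp_force: 84.1
```

Request:
jog_arm:
  targets:
    - [0,0,-0.09,0,0,0,0]
    - [0,0,0,0,0,0,0]
    - [0,0,0,0,0,0,0]

```text
time: 42.45
eef_pos: [0.5766, -0.1656, 0.0086]
eef_rot: [0.0, 0.999, -0.052, 0.0]
ft_force: [-0.2, 1.0, 10.4]
width: 0.0108
grasp_force: 81.2
```

Request:
jog_arm:
  targets:
    - [0,0,-0.02,0,0,0,0]
    - [0,0,0,0,0,0,0]
    - [0,0,0,0,0,0,0]

```text
time: 42.75
eef_pos: [0.5767, -0.1656, 0.0086]
eef_rot: [0.0, 0.999, -0.052, 0.0]
ft_force: [1.0, -0.1, 3.1]
width: 0.0112
grasp_force: 80.4
```

Request:
jog_arm:
  targets:
    - [0,0,-0.02,0,0,0,0]
    - [0,0,0,0,0,0,0]
    - [0,0,0,0,0,0,0]

```text
time: 43.05
eef_pos: [0.5762, -0.1654, 0.0094]
eef_rot: [-0.0, 0.999, -0.052, -0.0]
ft_force: [2.0, 0.4, -0.1]
width: 0.0112
grasp_force: 79.9
```

Request:
jog_arm:
  targets:
    - [0,0,-0.02,0,0,0,0]
    - [0,0,0,0,0,0,0]
    - [0,0,0,0,0,0,0]

```text
time: 43.35
eef_pos: [0.5759, -0.1653, 0.0101]
eef_rot: [-0.0, 0.999, -0.052, -0.001]
ft_force: [2.8, -0.2, -7.1]
width: 0.0111
grasp_force: 79.1
```

Pulling up 1.5 mm gives -7 N, so the clips hold. I press back down, release and lift off.

Request:
jog_arm:
  targets:
    - [0,0,0.06,0,0,0,0]
    - [0,0,0.06,0,0,0,0]
    - [0,0,0,0,0,0,0]
    - [0,0,-0.08,0,0,0,0]
    - [0,0,0,0,0,0,0]

```text
time: 43.85
eef_pos: [0.5762, -0.1656, 0.0096]
eef_rot: [0.0, 0.999, -0.052, 0.0]
ft_force: [-0.8, -0.2, 0.4]
width: 0.0112
grasp_force: 79.9
```

Request:
jog_arm:
  targets:
    - [0,0,0,0,0,0,0.35]
    - [0,0,0,0,0,0,0.35]
    - [0,0,0,0,0,0,0.35]
    - [0,0,-0.6,0,0,0,0.35]
    - [0,0,-0.8,0,0,0,0.35]

```text
time: 44.35
eef_pos: [0.574, -0.1646, 0.0768]
eef_rot: [-0.001, 0.999, -0.052, -0.003]
ft_force: [0.6, 0.2, 0.3]
width: 0.03
grasp_force: 0.0
```

Request:
jog_arm:
  targets:
    - [-0.4,0,-0.7,0,0,0,0.35]
    - [-0.8,0,-0.3,0,0,0,0.35]
    - [-0.8,0,0,0,0,0,0.35]
    - [0,0,0,0,0,0,0.35]
    - [0,0,0,0,0,0,0.35]

```text
time: 44.85
eef_pos: [0.4761, -0.1549, 0.1291]
eef_rot: [0.0, 0.999, -0.053, 0.0]
ft_force: [0.7, -0.3, -0.5]
width: 0.0303
grasp_force: 0.0
```

```bash
python3 - <<'E'
from plan import *;from h import *;from runs import runs
go((480,-165,130,-6))
T=r.grab_frame("top")[:,:,::-1];S=r.grab_frame("side")[:,:,::-1];p=r.camera_params("wrist");W=r.grab_frame("wrist")[:,:,::-1];cv2.imwrite("pics/w22.png",W)
o=np.zeros((600,800,3),np.uint8)
o[:300]=cv2.resize(T[130:250,75:395],(800,300),interpolation=cv2.INTER_CUBIC)
o[300:,:400]=cv2.resize(S[120:345,110:410],(400,300),interpolation=cv2.INTER_CUBIC);o[300:,400:]=cv2.resize(W,(400,300));cv2.imwrite("pics/f22.png",o)
a=np.radians(-6);c,s=np.cos(a),np.sin(a);f=lambda x,y,z:[.577+c*x-s*y,-.1655+s*x+c*y,z]
for z in(.025,.035): print(z,np.round(proj(p,[f(-.046,-.056,z),f(.046,-.056,z),f(.046,.056,z),f(-.046,.056,z)])).tolist())
V=cv2.cvtColor(W,cv2.COLOR_BGR2HSV)[...,2]
for y in range(20,150,20): print(y,runs(V[y]<60))
for x in(200,225,300): print("c",x,runs(V[:,x]<60))
E
```

```text
now [ 476.1 -154.9  129.1] yaw -6.0 tilt [ 0.01 -0.  ] F [ 0.7 -0.3 -0.5] w 0.0303 g 0.0 t 44.9
  shift [ 0.099  0.193 -0.019] x 1
0.025 [[326.0, 116.0], [335.0, -12.0], [182.0, -12.0], [190.0, 116.0]]
0.035 [[329.0, 117.0], [338.0, -16.0], [179.0, -16.0], [188.0, 117.0]]
20 [(58, 69), (185, 199), (253, 263), (317, 331)]
40 [(63, 74), (186, 193), (316, 330)]
60 [(68, 79), (188, 193), (315, 329)]
80 [(73, 83), (189, 193), (314, 328)]
100 [(78, 88), (317, 326)]
120 [(83, 93)]
140 [(88, 98)]
c 200 [(0, 6), (54, 78), (249, 384)]
c 225 [(0, 6), (102, 116), (238, 292), (355, 384)]
c 300 [(0, 6), (102, 116), (267, 322), (355, 384)]
```

View pics/f22.png

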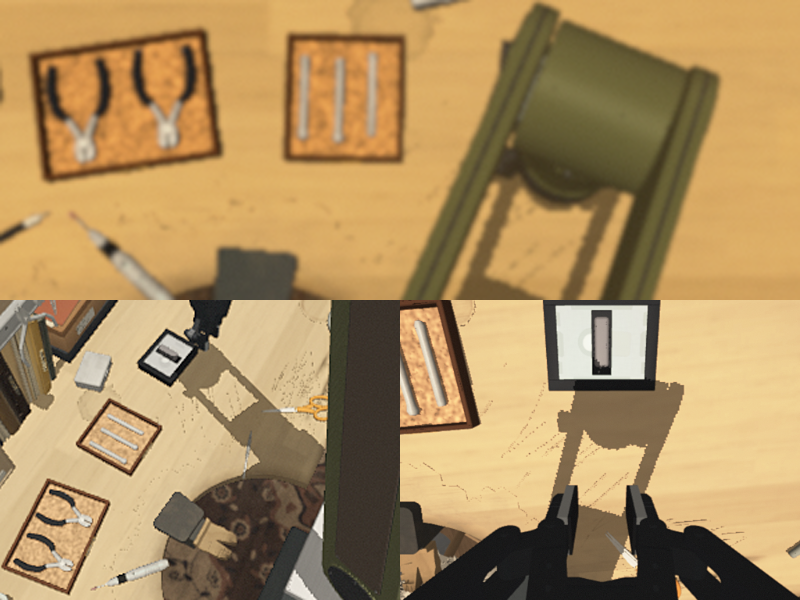

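The final picture shows the cutters beside the kept pair, three punches in the punch tray, and the cover flush on the case (edges match z = 25 mm, near edge row 116). I hand in.

```bash
python3 -c "
from cell import r
print(r.close_job())"
```

```text
the job is handed in; nothing more can be done
None
```

The job is handed in at about 45 s. The pictures show both punches and the cutters flat in their trays and the loupe in its case; the cover is clipped on, holding against a 7 N upward pull. No verdict was returned.

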